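Shim specimens flush in their sample holders

TASK

Put each dark specimen that lies on the bench into the sample holder whose cavity has its outline (round or square; either of the two round ones will do), first stacking brass spacer plates in the cavity so that the specimen lies flat on them with its top face flush with the holder's rim. The dots on a spacer tell its thickness; spacers left over and a holder without a specimen do not matter, and do not disturb the timer and the roll of tape.

Things in the scene. Friction and masses are not known exactly. Their poses are not given: they have to be found in the camera images.
- cup_round_a: Aluminium sample holder fixed to the bench: base plate 86 x 80 mm, 6 mm thick, carrying walls about 8 mm thick whose flat rim is 41 mm above the bench; the cavity inside is round, 55 mm in diameter, and its floor is the base plate, so it is 35 mm deep. On the +y and -y sides the wall is open from rim to floor by a slot at least 30 mm wide and open outwards, for the fingers. Origin: centre of the underside, on the bench; z up, x and y as told.
- cup_square: Aluminium sample holder fixed to the bench: base plate 86 x 80 mm, 6 mm thick, carrying walls about 8 mm thick whose flat rim is 41 mm above the bench; the cavity inside is square, 53 x 53 mm, sides along x and y, and its floor is the base plate, so it is 35 mm deep. On the +y and -y sides the wall is open from rim to floor by a slot at least 30 mm wide and open outwards, for the fingers. Origin: centre of the underside, on the bench; z up, x and y as told.
- cup_round_b: Aluminium sample holder fixed to the bench: base plate 86 x 80 mm, 6 mm thick, carrying walls about 8 mm thick whose flat rim is 41 mm above the bench; the cavity inside is round, 55 mm in diameter, and its floor is the base plate, so it is 35 mm deep. On the +y and -y sides the wall is open from rim to floor by a slot at least 30 mm wide and open outwards, for the fingers. Origin: centre of the underside, on the bench; z up, x and y as told.
- round_thin_mid (a point): Dark steel specimen, round disc, 52 mm in diameter, 10 mm thick, about 60 g; may be absent. Lies flat on the bench at the start. The point is its centre, half-way up; z is normal to its faces. Belongs in cup_round_a or cup_round_b, either of them.
- round_thick_mid (a point): Dark steel specimen, round disc, 52 mm in diameter, 15 mm thick, about 90 g; may be absent. Lies flat on the bench at the start. The point is its centre, half-way up; z is normal to its faces. Belongs in cup_round_a or cup_round_b, either of them.
- square_thin_mid (a point): Dark steel specimen, square plate, 50 x 50 mm (sides along its x and y axes), 10 mm thick, about 60 g; may be absent. Lies flat on the bench at the start. The point is its centre, half-way up; z is normal to its faces. Belongs in cup_square.
- square_thick_mid (a point): Dark steel specimen, square plate, 50 x 50 mm (sides along its x and y axes), 15 mm thick, about 90 g; may be absent. Lies flat on the bench at the start. The point is its centre, half-way up; z is normal to its faces. Belongs in cup_square.
- spacer5_a_mid (a point): Brass spacer plate, 36 x 36 mm (sides along its x and y), 5 mm thick, about 15 g, with 1 small dark dot(s) in a row across its faces (one for each 5 mm). Fits loosely into any holder. The point is its centre, half-way up; z is normal to its faces.
- spacer5_b_mid (a point): Brass spacer plate, 36 x 36 mm (sides along its x and y), 5 mm thick, about 15 g, with 1 small dark dot(s) in a row across its faces (one for each 5 mm). Fits loosely into any holder. The point is its centre, half-way up; z is normal to its faces.
- spacer10_a_mid (a point): Brass spacer plate, 36 x 36 mm (sides along its x and y), 10 mm thick, about 30 g, with 2 small dark dot(s) in a row across its faces (one for each 5 mm). Fits loosely into any holder. The point is its centre, half-way up; z is normal to its faces.
- spacer10_b_mid (a point): Brass spacer plate, 36 x 36 mm (sides along its x and y), 10 mm thick, about 30 g, with 2 small dark dot(s) in a row across its faces (one for each 5 mm). Fits loosely into any holder. The point is its centre, half-way up; z is normal to its faces.
- spacer10_c_mid (a point): Brass spacer plate, 36 x 36 mm (sides along its x and y), 10 mm thick, about 30 g, with 2 small dark dot(s) in a row across its faces (one for each 5 mm). Fits loosely into any holder. The point is its centre, half-way up; z is normal to its faces.
- spacer15_a_mid (a point): Brass spacer plate, 36 x 36 mm (sides along its x and y), 15 mm thick, about 45 g, with 3 small dark dot(s) in a row across its faces (one for each 5 mm). Fits loosely into any holder. The point is its centre, half-way up; z is normal to its faces.
- spacer15_b_mid (a point): Brass spacer plate, 36 x 36 mm (sides along its x and y), 15 mm thick, about 45 g, with 3 small dark dot(s) in a row across its faces (one for each 5 mm). Fits loosely into any holder. The point is its centre, half-way up; z is normal to its faces.
- spacer15_c_mid (a point): Brass spacer plate, 36 x 36 mm (sides along its x and y), 15 mm thick, about 45 g, with 3 small dark dot(s) in a row across its faces (one for each 5 mm). Fits loosely into any holder. The point is its centre, half-way up; z is normal to its faces.
- timer: White bench timer, 62 x 66 x 19 mm, loose bystander; origin at the centre of its underside.
- tape: Black roll of tape lying flat, 58 mm in diameter, 19 mm high, loose bystander; origin at the centre of its underside.

How it is judged:
By the outcome, as a careful person would: the job done as asked, in the order asked, and still so for the second after the job is handed in, with the robot touching nothing.
Of round_thin, round_thick only 1 to 2 are there at a start; the rules pass over those that are not, and their reading is None.
Of square_thin, square_thick only 1 to 1 are there at a start; the rules pass over those that are not, and their reading is None.
At some moment in a run one of round_thin, round_thick, square_thin, square_thick, spacer15_a, spacer15_b, spacer15_c may be knocked a few centimetres aside while the robot is not near it.
Once in a run the grip may slacken for a moment while it holds something.
It also fails if it takes over 210 s, if anything falls off the work surface, if the arm or the gripper's body presses on something with over 40 N, if the wrist force passes 120 N, or if a joint passes its speed limit or range.

ROBOT

A 6-joint arm with a two-finger parallel gripper is mounted at the origin on a cart in front of the work surface, level with it; the furniture and walls round the work are solid. World frame = base frame: x ahead of the robot, y to its left, z up, the work surface at z = 0. Lengths are in mm, angles in degrees, forces in N, time in s.
With the tool pointing down it reaches from about 250 to 775 mm from the base axis. Payload 4 kg.
Tool frame: the origin (TCP) lies midway between the tips of the shut fingers; the grasp point (between the pads) lies 19 mm behind it; z points along the fingers, y is the line along which they close (so a half turn about z gives the same grasp; the last joint's range is limited). The gripper opens to 85 mm and grips with 20 to 120 N. Pads are 22 mm wide; open, the fingers measure 114 mm over their backs; the gripper's body (76 mm by 85 mm) begins 54 mm behind the grasp point. The pads swing forward as they close: fully open they stand 13 mm farther back than shut.
Start: joints at [-69.563, 4.996, 78.535, -0, 96.463, -5.907], TCP at [244.073, -492.896, 231.341] pointing down, gripper open.
Joint ranges: [-177.83, 177.83], [-43.37, 116.18], [15.69, 146.23], [-61.86, 241.86], [9.47, 152.12], [-147.06, 147.06]. Speed limits (degrees/s): [159.86, 159.86, 180, 180, 180, 180].

INTERFACE

Orientations are given as [roll, pitch, yaw] about the fixed x, y, z axes, in that order (R = Rz(yaw) Ry(pitch) Rx(roll)).
In Python, from rig import ctrl gives the robot as it stands.
- The arm moves only by the shell command python3 -m jog 'ROWS' [FORCE]. ROWS is JSON, a list of rows, each a list of 3 entries, a list of its own where there are three numbers: the shift along the tool's x, y, z scaled (see below), then the turn, a rotation vector about the tool's x, y, z scaled (see below), then the finger opening in mm, from 0 to 85.4. A call has 1 to 12 rows; each row shifts and turns the commanded pose from where the row before left it, along the tool's axes as they then stand; what a row does not reach is not made up. The controller multiplies each number of a shift by 25 mm and each number of a turn by 4 degrees. A row lasts 1/10 s, in which the tool goes at most 50 mm and 8.59 degrees, less where a joint would pass 70% of its speed; a pose out of reach is approached as far as the arm can. A call with a number of a shift or a turn outside -1 to 1 is refused whole. A call with a gripper value outside its range is refused whole. The fingers move at their own pace and stop on an object; FORCE is the grip in N (left out, the last holds). Time passes only in rows, so rows that do not move let the fingers close. It gives the time, the measured TCP pose, the force, the opening and the grip force at its end, in the units of the state.
- ctrl.state(): the state, without advancing time (a new reading comes with each control period).
- ctrl.read_camera(name): name is "side" or "top"; returns a dict with "color" (480x640x3 uint8, red, green, blue), "intrinsics" (3x3 intrinsics, pixels), "R" (3x3) and "t" (3): a world point X has camera coordinates R X + t. Camera axes: x right, y down, z forward; pixel columns grow to the right and rows downward; lengths in mm; the calibration is good to about 2 mm. A picture is of the moment at which its call begins. There is no depth.
- ctrl.hand_in(): hands the job in; it is judged then, once.
Trained networks look in the newest picture that a camera, given by its name, has taken for a name from the list of things; names that differ only in an ending like _2 or _b are one class to them, and where a whole thing is asked for, a point or a joint stands for the part that bears it (a point fixed in the world has none). Each returns a list of dicts, best first, with "p" (0 to 1); they miss things now and then, are a little off and sometimes report something else, mostly with a low value. They report only what shows in the picture. A call takes as long as a camera call.
- ctrl.recognise(label, camera): "extent" ([left, top, width, height] in pixels, round what is visible of it).
The state is a dict: "clock": time; "joint_positions": joint angles; "qd": joint speeds; "joint_torque": joint torques, N m; "tcp_pos": TCP position; "ee_rot": TCP orientation; "ft_force": force on the tool from outside, world axes, zero at the start; "ft_torque": the same for the moment, N m; "width": opening from 0.0 (shut) to 1.0 (fully open); "grip_force": force on a finger pad.
Only numpy, scipy, OpenCV 4.12 (cv2) and the standard library are available. Lean on these libraries where they do the work, as an engineer would, in place of code of your own. Each camera call takes 0.05 s, during which the arm holds its last target. There are 200 camera calls.

## Working session

There is one attempt and no reset: what is moved stays moved. The work goes in short steps, Python scripts to look and compute and a shell command to move; the robot and the scene stay as the last step left them, time stands still between calls to the robot, and variables do not carry over. Pictures are saved under pics/ and viewed, at most 14 in all, crops included, and the job is handed in when it is done.

```bash
ls; mkdir -p pics
python3 - <<'E'
from rig import ctrl
import cv2
s=ctrl.state();print(s)
for n in("top","side"):
    c=ctrl.read_camera(n);cv2.imwrite(f"pics/{n}0.png",c["color"][:,:,::-1]);print(n,c["intrinsics"],c["R"],c["t"])
    for l in("cup_round_a","cup_square","round_thin_mid","round_thick_mid","square_thin_mid","square_thick_mid","spacer5_a_mid","spacer10_a_mid","spacer15_a_mid","timer","tape"):
        print(l,[([round(v) for v in d["extent"]],round(d["p"],2)) for d in ctrl.recognise(l,n)][:5])
E
```

```text
pics
{'clock': 0.0, 'joint_positions': array([-6.95643437e+01,  5.04103772e+00,  7.86253385e+01, -3.11981231e-04,
        9.64622371e+01, -5.90764170e+00]), 'qd': array([ 0.06621483, -0.01198229,  0.03281185,  0.0745227 ,  0.02406239,
       -0.00218909]), 'joint_torque': array([ 3.18169295e-04, -3.51861191e+01, -3.13273180e+01, -5.88654893e-05,
        1.08095311e-02, -4.70564004e-06]), 'tcp_pos': array([ 243.87841971, -492.42178396,  230.11546152]), 'ee_rot': array([-1.79872038e+02, -1.29291125e-02,  2.63432488e+01]), 'ft_force': array([-0.04384013, -0.34647253,  0.32885833]), 'ft_torque': array([ 0.03462557, -0.01946679, -0.04003431]), 'grip_force': 0.0, 'width': 1.0030727499135725}
top [[501.48124483   0.         315.96101955]
 [  0.         501.48124483 235.3511034 ]
 [  0.           0.           1.        ]] [[-0.01270098 -0.99966697  0.02246419]
 [-0.99311327  0.00999457 -0.11673104]
 [ 0.11646765 -0.02379208 -0.99290947]] [-16.01495219 516.0393953  985.35825869]
cup_round_a [([202, 167, 44, 44], 0.93), ([286, 161, 43, 44], 0.91)]
cup_square [([368, 170, 43, 42], 0.85)]
round_
[... 682 characters left out ...]
191 -0.80093167]
 [ 0.03451273 -0.80050071 -0.59833726]] [ 528.3977671    39.27426939 1112.02483321]
cup_round_a [([254, 288, 46, 46], 0.89), ([251, 238, 49, 32], 0.87)]
cup_square [([276, 195, 33, 29], 0.61), ([287, 171, 25, 17], 0.61), ([322, 195, 20, 18], 0.25)]
round_thin_mid [([322, 193, 18, 19], 0.77), ([274, 196, 38, 28], 0.69)]
round_thick_mid [([316, 224, 24, 15], 0.71)]
square_thin_mid [([359, 180, 12, 11], 0.29)]
square_thick_mid [([312, 315, 31, 25], 0.7)]
spacer5_a_mid [([358, 216, 14, 13], 0.52), ([360, 288, 25, 22], 0.34)]
spacer10_a_mid [([359, 183, 13, 13], 0.46)]
spacer15_a_mid [([358, 286, 23, 22], 0.78)]
timer [([288, 171, 23, 19], 0.89)]
tape [([254, 361, 34, 36], 0.69)]
```

Run:
```python
import cv2
a=cv2.imread("pics/top0.png")[150:310,110:510];cv2.imwrite("pics/top0c.png",cv2.resize(a,None,fx=2,fy=2,interpolation=cv2.INTER_CUBIC))
b=cv2.imread("pics/top0.png")[210:300,170:470]
cv2.imwrite("pics/top0d.png",cv2.resize(b,(800,240),interpolation=cv2.INTER_CUBIC))
b=cv2.imread("pics/side0.png")[160:410,230:430]
cv2.imwrite("pics/side0c.png",cv2.resize(b,None,fx=2.4,fy=2.4,interpolation=cv2.INTER_CUBIC))
```

```text
(no output)
```

View pics/top0c.png

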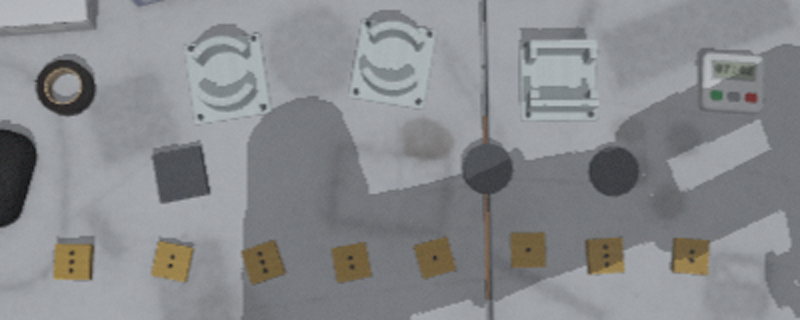

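View pics/side0c.png

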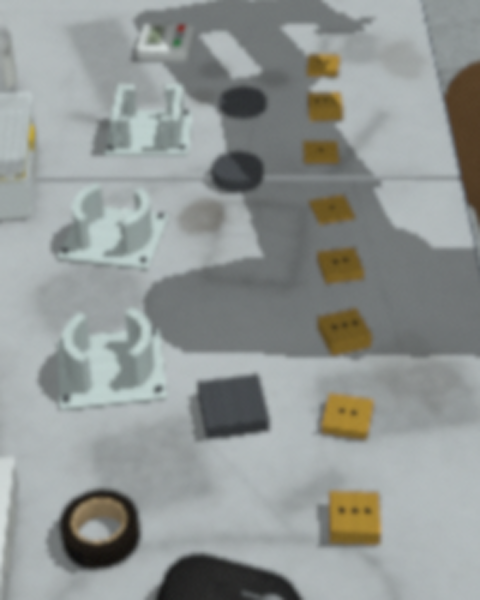

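The top crop shows three holders: round at ~(225,75) and ~(393,62), square at ~(560,75). It also shows the square specimen at (180,172), discs at (487,167) and (613,171), and eight spacers along row ~255. Their dots read 3, 2, 3, 2, 1, 1, 3, 2 from left to right. Next I fit poses for each.

```bash
cat > vis.py <<'E'
import numpy as np, cv2
from scipy.optimize import minimize
def grab(n):
    from rig import ctrl
    c=ctrl.read_camera(n); return c
def proj(c,X):
    p=np.asarray(X,float)@c["R"].T+c["t"]; p=p@c["intrinsics"].T; return p[:,:2]/p[:,2:]
def unproj(c,uv,z):
    K,R,t=c["intrinsics"],c["R"],c["t"]
    d=R.T@np.linalg.solve(K,[uv[0],uv[1],1]); o=-R.T@t
    return o+d*(z-o[2])/d[2]
def rot(yaw):
    a=np.radians(yaw);return np.array([[np.cos(a),-np.sin(a)],[np.sin(a),np.cos(a)]])
def prism(kind,size,x,y,yaw,z0,z1):
    if kind=="round":
        a=np.linspace(0,2*np.pi,48,endpoint=False);P=np.c_[np.cos(a),np.sin(a)]*size/2
    else: P=np.array([[-1,-1],[1,-1],[1,1],[-1,1]])*size/2
    P=P@rot(yaw).T+[x,y]
    return np.vstack([np.c_[P,np.full(len(P),z)] for z in(z0,z1)])
def soft(c,kind):
    im=c["color"].astype(float)
    if kind=="brass": return im[:,:,0]-im[:,:,2]
    return -im.mean(2)
def fit(c,kind,size,t,x,y,yaw=0,z0=0,field="brass",r=None,full=False):
    """least-squares fit of a two-level silhouette to an image patch"""
    f=soft(c,field); u0,v0=proj(c,[[x,y,z0+t/2]])[0].astype(int); r=r or 22
    sl=(slice(v0-r,v0+r),slice(u0-r,u0+r)); g=f[sl]; S=8
    if field=="dark": g=np.clip(g,-95,-55)
    def cost(p,ret=False):
        uv=proj(c,prism(kind,size,p[0],p[1],p[2],z0,z0+t))-[u0-r,v0-r]+.5
        m=np.zeros((2*r*S,2*r*S),np.float32)
        cv2.fillConvexPoly(m,cv2.convexHull(np.round(uv*S*16).astype(np.int32)),1.,shift=4)
        m=cv2.resize(m,(2*r,2*r),interpolation=cv2.INTER_AREA); m=cv2.GaussianBlur(m,(0,0),.6)
        A=np.c_[m.ravel(),np.ones(m.size)]; s,res,_,_=np.linalg.lstsq(A,g.ravel(),rcond=None)
        return float(res[0])/g.size/max(1,s[0]**2)*1e3
    best=None
    for yw in ([0] if kind=="round" else yaw+np.arange(-30,31,15)):
        o=minimize(cost,[x,y,yw],method="Nelder-Mead",options=dict(initial_simplex=np.array([[x,y,yw],[x+6,y,yw],[x,y+6,yw],[x,y,yw+8]]),xatol=.05,fatol=1e-4))
        if best is None or o.fun<best.fun: best=o
    return best.x,best.fun
E
cat > cams.py <<'E'
import pickle
from vis import *
C={n:grab(n) for n in("top","side")}; pickle.dump(C,open("C0.pkl","wb"))
E
python3 - <<'E'
from cams import C
from vis import *
T=C["top"]
px=lambda u,v:(110+u/2,150+v/2)
sp=[(72,262,15),(172,260,10),(263,262,15),(351,262,10),(435,258,5),(528,250,5),(605,255,15),(690,255,10)]
for u,v,t in sp:
    p=unproj(T,px(u,v),t)
    for n in C:
        x,f=fit(C[n],"sq",36,t,p[0],p[1]); print(t,n,x.round(1),round(f,1))
for k,s,u,v in(("sq",50,180,172),("round",52,487,167),("round",52,613,171)):
  p=unproj(T,px(u,v),10)
  for t in(10,15):
    for n in C:
        x,f=fit(C[n],k,s,t,p[0],p[1],field="dark",r=26); print(k,t,n,x.round(1),round(f,2))
E
```

```text
15 top [429.5 324.4  -1.5] 8.3
15 side [430.1 320.1  -3.5] 8.7
10 top [428.8 224.7 -11.7] 4.8
10 side [429.6 220.4 -11. ] 5.7
15 top [426.7 131.5  18.5] 6.3
15 side [427.2 127.7  16.5] 15.4
10 top [425.7  41.9  10.2] 3.8
10 side [426.4  38.3   6.3] 59.7
5 top [429.5 -44.1  15.1] 2.8
5 side [430.4 -48.   14.4] 75.5
5 top [ 436.3 -140.6    0.7] 33.4
5 side [ 437.2 -144.7   -1.5] 117.6
15 top [ 428.9 -219.5    2.5] 10.7
15 side [ 430.4 -223.4   -2.1] 162.1
10 top [ 427.6 -309.2   -5.5] 11.4
10 side [ 428.7 -313.6   -2.7] 75.3
sq 10 top [518.9 216.1  10.9] 21.19
sq 10 side [519.9 211.9   8. ] 29.77
sq 15 top [518.6 215.4  10.2] 26.52
sq 15 side [519.9 213.3   5.6] 51.88
round 10 top [ 519.9 -100.3    8.4] 45.02
round 10 side [ 520.8 -106.8   11.9] 30.8
round 15 top [ 5.195e+02 -1.000e+02 -2.000e-01] 48.94
round 15 side [ 521.3 -103.6    7.3] 55.95
round 10 top [ 516.6 -232.2    1.1] 8.92
round 10 side [ 518.4 -236.8    3.4] 32.62
round 15 top [ 516.5 -231.4    9.7] 13.74
round 15 side [ 518.  -233.1    2.7] 45.37
```

View pics/top0d.png

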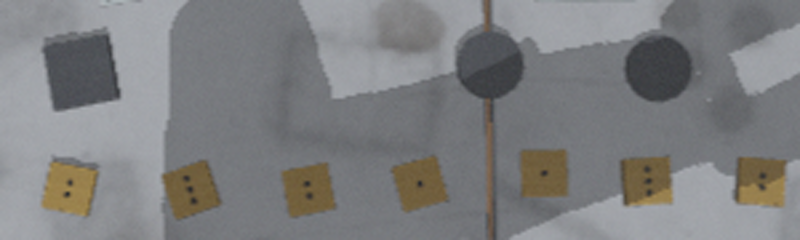

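The dots are confirmed as 3, 2, 3, 2, 1, 1, 3, 2. The two cameras differ by a steady (0.8, −4.1) mm. On that basis the square and disc2 (y −234) look 10 mm thick and disc1 (y −102) 15 mm; I'll touch them to check. Holder poses are next.

```bash
cat >> vis.py <<'E'
def cup_edges(kind,x,y,yaw):
    def seg(a,b): return np.linspace(a,b,30)
    out=[]
    c=[(-43,-40),(43,-40),(43,40),(-43,40)]
    for i in range(4): out.append(np.c_[seg(np.array(c[i]),np.array(c[(i+1)%4])),np.full(30,6.)])
    if kind=="round":
        a=np.linspace(0,2*np.pi,90)
        for r in(27.5,35.5):
            P=np.c_[np.cos(a),np.sin(a)]*r; P=P[abs(P[:,0])>18]; out.append(np.c_[P,np.full(len(P),41.)])
    else:
        for X,Y in((26.5,26),(-26.5,26),(34.5,34),(-34.5,34)):
            out.append(np.c_[seg(np.array((X,-Y)),np.array((X,Y))),np.full(30,41.)])
    P=np.vstack(out); P[:,:2]=P[:,:2]@rot(yaw).T+[x,y]; return P
def fitcup(c,kind,x,y,yaw=0):
    g=cv2.GaussianBlur(c["color"].astype(np.float32).mean(2),(0,0),.7)
    G=np.minimum(np.hypot(cv2.Sobel(g,5,1,0),cv2.Sobel(g,5,0,1)),150)
    def cost(p):
        uv=proj(c,cup_edges(kind,*p)).astype(np.float32)
        return -float(cv2.remap(G,uv[:,0],uv[:,1],cv2.INTER_CUBIC).mean())
    best=None
    for dx in(-6,0,6):
        for dy in(-6,0,6):
            for dw in(-10,-5,0,5,10):
                s=np.array([x+dx,y+dy,yaw+dw])
                o=minimize(cost,s,method="Nelder-Mead",options=dict(initial_simplex=np.array([s,s+[4,0,0],s+[0,4,0],s+[0,0,4]])))
                if best is None or o.fun<best.fun: best=o
    return best.x,best.fun
E
python3 - <<'E'
import pickle; from vis import *
C=pickle.load(open("C0.pkl","rb")); T=C["top"]
big=cv2.resize(T["color"],None,fx=5,fy=5,interpolation=cv2.INTER_CUBIC)[:,:,::-1].copy()
S=cv2.resize(C["side"]["color"],None,fx=5,fy=5,interpolation=cv2.INTER_CUBIC)[:,:,::-1].copy()
for k,u,v,yw in(("round",224,188,8),("round",307,182,-10),("square",389,188,0)):
    p=unproj(T,(u,v),6)
    for n,im in(("top",big),("side",S)):
        x,f=fitcup(C[n],k,p[0],p[1],yw);print(k,n,x.round(1),round(f,1))
        for q in proj(C[n],cup_edges(k,*x)): cv2.circle(im,tuple(np.round(q*5+2).astype(int)),1,(0,0,255),-1)
a=np.hstack([big[800:1070,1000:1230],big[780:1050,1420:1660],big[800:1070,1830:2070]])
b=np.hstack([S[1420:1690,1250:1520],S[1180:1450,1250:1520],S[960:1230,1350:1610]])
cv2.imwrite("pics/cups.png",np.vstack([a[:,:700],b[:,:700]]))
E
```

```text
round top [619.4 170.3   3.4] -96.3
round side [620.4 167.1   5.3] -97.0
round top [633.9  -3.1 -16.1] -98.4
round side [635.3  -5.9 -12.4] -79.1
square top [ 6.140e+02 -1.734e+02 -2.000e-01] -112.1
square side [ 615.3 -184.9    0.9] -95.0
```

View pics/cups.png

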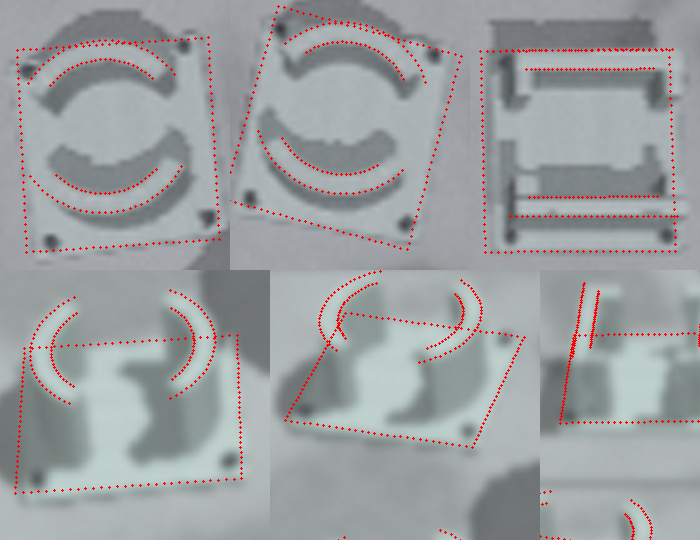

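The gradient fit put the plate outlines at the wrong yaw. In the top view the screw holes near the plate corners are clear: first holder at about (27,70), (183,45), (207,217), (50,243). They give yaws of about +8.4° and −9.7°, so I fit to the holes instead.

```bash
cat > holes.py <<'E'
import pickle; from vis import *
from scipy.optimize import least_squares
C=pickle.load(open("C0.pkl","rb"))
H=np.array([[35,32],[35,-32],[-35,32],[-35,-32]],float)
def W(p,s=1): return np.c_[(H*s)@rot(p[2]).T+p[:2],np.full(4,6.)]
for k,p0 in(("A",(618,168,8.4)),("B",(634,-4,-9.7)),("S",(614,-176,0))):
  for n in C:
    c=C[n]; g=c["color"].astype(np.float32).mean(2); S=6
    off=(0,-3) if n=="side" else (0,0)
    bh=cv2.morphologyEx(g,cv2.MORPH_BLACKHAT,np.ones((7,7),np.uint8)); bh=cv2.GaussianBlur(bh,(0,0),.6)
    uv=proj(c,W(np.add(p0,(*off,0)))); M=[];V=[]
    for u,v in uv:
        i,j=int(round(v)),int(round(u)); r=4; q=bh[i-r:i+r+1,j-r:j+r+1]
        a,b=np.unravel_index(q.argmax(),q.shape); a+=i-r;b+=j-r
        w=bh[a-1:a+2,b-1:b+2]; w=np.maximum(w-w.min(),0); yy,xx=np.mgrid[a-1:a+2,b-1:b+2]
        M.append((float((w*xx).sum()/w.sum()),float((w*yy).sum()/w.sum()))); V.append(float(bh[a,b]))
    M=np.array(M); V=np.array(V)
    f=lambda p:((proj(c,W(p,p[3]))-M)*[[1]]).ravel()
    o=least_squares(f,[*p0,1],loss="soft_l1",f_scale=.4)
    print(k,n,o.x.round(2),"strength",V.round(0),"resid px",o.fun.reshape(4,2).round(1).tolist())
E
python3 holes.py
```

```text
A top [619.67 170.37   8.59   1.04] strength [73. 67. 80. 80.] resid px [[-0.3, 0.2], [0.2, 0.3], [-0.2, -0.2], [0.2, -0.2]]
A side [621.42 169.82  10.49   1.04] strength [27. 45. 69. 20.] resid px [[0.2, 1.7], [0.5, -1.5], [-0.2, 0.8], [-0.7, -3.4]]
B top [634.51  -3.24 -10.02   1.04] strength [83. 68. 73. 75.] resid px [[-0.4, 0.2], [0.3, 0.2], [-0.1, -0.2], [0.2, -0.2]]
B side [634.34  -7.82 -10.88   1.03] strength [35. 24. 48. 41.] resid px [[1.1, 0.1], [-0.9, -5.2], [-0.2, -0.0], [0.2, 0.4]]
S top [ 6.1404e+02 -1.7623e+02 -2.1000e-01  1.0100e+00] strength [76. 80. 71. 74.] resid px [[0.2, 1.2], [0.6, -3.8], [-0.2, 0.2], [-0.6, -0.2]]
S side [ 615.82 -183.61   -1.83    1.04] strength [24. 48. 32. 46.] resid px [[0.6, -0.1], [-3.2, 0.0], [-0.4, 0.1], [0.6, 0.1]]
```

```bash
cat > go.py <<'E'
import sys,numpy as np
from rig import ctrl
def show(*targets):
    s=ctrl.state(); p=np.array(s["tcp_pos"]); r=s["ee_rot"]
    print("t",round(s["clock"],1),"tcp",p.round(1),"rpy",np.round(r,1),"w",round(s["width"]*85.4,1),"grip",round(s["grip_force"],1),"F",np.round(s["ft_force"],1))
    y0=r[2]
    for x,y,z,yaw in targets:
        a=np.radians(yaw); d=np.array([x,y,z])-p
        t=np.array([np.cos(a)*d[0]+np.sin(a)*d[1], np.sin(a)*d[0]-np.cos(a)*d[1], -d[2]])/25
        print("turn units",round(-(yaw-y0)/4,2),"| shift units after turn",t.round(2)); p=np.array([x,y,z]); y0=yaw
if __name__=="__main__":
    v=[float(a) for a in sys.argv[1:]]; show(*[v[i:i+4] for i in range(0,len(v),4)])
E
python3 go.py 429.3 -221.5 150 2.5 429.3 -221.5 6 2.5
```

```text
t 1.3 tcp [ 244.1 -492.9  231.3] rpy [180.    0.   26.3] w 85.9 grip 0.0 F [-0.3 -0.2  1. ]
turn units 5.96 | shift units after turn [  7.88 -10.52   3.25]
turn units -0.0 | shift units after turn [0.   0.   5.76]
```

```bash
python3 -m jog '[[[0,0,0.5],[0,0,1],60],[[0,0,0.5],[0,0,1],60],[[0,0,0.5],[0,0,1],60],[[0,0,0.5],[0,0,1],60],[[0,0,0.5],[0,0,1],60],[[0,0,0.75],[0,0,0.96],60]]' 20
python3 -m jog '[[[0.72,-0.96,0],[0,0,0],60],[[0.72,-0.96,0],[0,0,0],60],[[0.72,-0.96,0],[0,0,0],60],[[0.72,-0.96,0],[0,0,0],60],[[0.72,-0.96,0],[0,0,0],60],[[0.72,-0.96,0],[0,0,0],60],[[0.72,-0.96,0],[0,0,0],60],[[0.72,-0.96,0],[0,0,0],60],[[0.72,-0.96,0],[0,0,0],60],[[0.72,-0.96,0.5],[0,0,0],60],[[0.68,-0.92,1],[0,0,0],60],[[0,0,1],[0,0,0],60]]'
python3 -m jog '[[[0,0,1],[0,0,0],60],[[0,0,0.7],[0,0,0],60],[[0,0,0.3],[0,0,0],60],[[0,0,0],[0,0,0],60]]'
python3 go.py 429.3 -221.5 6 2.5
```

```text
clock: 1.9
tcp_pos: [244.3, -493.5, 150.6]
ee_rot: [179.9, -0.0, 2.3]
ft_force: [0.5, -0.7, 0.5]
width: 0.705
grip_force: 0.0
clock: 3.1
tcp_pos: [431.4, -219.3, 87.7]
ee_rot: [180.0, -0.2, 2.7]
ft_force: [0.1, -0.2, -0.9]
width: 0.702
grip_force: 0.0
clock: 3.5
tcp_pos: [428.7, -221.1, 36.6]
ee_rot: [-179.9, 0.1, 2.5]
ft_force: [1.0, -0.7, 0.1]
width: 0.701
grip_force: 0.0
t 3.5 tcp [ 428.7 -221.1   36.6] rpy [-1.799e+02  1.000e-01  2.500e+00] w 59.8 grip 0.0 F [ 1.  -0.7  0.1]
turn units 0.0 | shift units after turn [0.02 0.02 1.22]
```

```bash
python3 -m jog '[[[0,0,0.6],[0,0,0],60],[[0,0,0.5],[0,0,0],60],[[0,0,0.2],[0,0,0],60],[[0,0,0],[0,0,0],30],[[0,0,0],[0,0,0],20],[[0,0,0],[0,0,0],10],[[0,0,0],[0,0,0],10],[[0,0,0],[0,0,0],10],[[0,0,0],[0,0,0],10],[[0,0,0],[0,0,0],10]]' 20
python3 go.py 429.3 -221.5 6 2.5
```

```text
clock: 4.5
tcp_pos: [429.7, -221.7, 5.5]
ee_rot: [180.0, -0.0, 2.5]
ft_force: [-1.0, -0.8, 2.1]
width: 0.412
grip_force: 21.0
t 4.5 tcp [ 429.7 -221.7    5.5] rpy [180.   -0.    2.5] w 35.2 grip 21.0 F [-1.  -0.8  2.1]
turn units 0.0 | shift units after turn [-0.01 -0.01 -0.02]
```

```bash
python3 -m jog '[[[0,0,0],[0,0,0],60],[[0,0,0],[0,0,0],60],[[0,0,-1],[0,0,1],60],[[0,0,0],[0,0,1],60],[[0,0,0],[0,0,1],60],[[0,0,0],[0,0,1],60],[[0,0,0],[0,0,1],60],[[0,0,0],[0,0,1],60],[[0,0,0],[0,0,1],60],[[0,0,0],[0,0,1],60],[[0,0,0],[0,0,1],60],[[0,0,0],[0,0,1],60]]' | head -3
python3 -m jog '[[[0,0,0],[0,0,1],60],[[0,0,0],[0,0,1],60],[[0,0,0],[0,0,1],60],[[0,0,0],[0,0,1],60],[[0,0,0],[0,0,1],60],[[0,0,0],[0,0,1],60],[[0,0,0],[0,0,1],60],[[0,0,0],[0,0,1],60],[[0,0,0],[0,0,1],60],[[0,0,0],[0,0,1],60],[[0,0,0],[0,0,1],60],[[0,0,0],[0,0,1],60]]'
python3 -m jog '[[[0,0,0.5],[0,0,0.5],60],[[0,0,0.5],[0,0,0],60],[[0,0,0],[0,0,0],60],[[0,0,0],[0,0,0],10],[[0,0,0],[0,0,0],10],[[0,0,0],[0,0,0],10],[[0,0,0],[0,0,0],10],[[0,0,0],[0,0,0],10],[[0,0,0],[0,0,0],10]]'
python3 go.py 429.3 -221.5 6 2.5
```

```text
clock: 5.7
tcp_pos: [429.2, -221.4, 29.8]
ee_rot: [180.0, 0.0, -37.7]
clock: 6.9
tcp_pos: [429.2, -221.4, 29.8]
ee_rot: [180.0, 0.0, -85.7]
ft_force: [-0.9, 0.1, -0.1]
width: 0.705
grip_force: 0.0
clock: 7.8
tcp_pos: [429.5, -221.7, 5.3]
ee_rot: [-180.0, -0.0, -87.5]
ft_force: [0.6, 0.5, 0.9]
width: 0.413
grip_force: 20.9
t 7.8 tcp [ 429.5 -221.7    5.3] rpy [-180.    -0.   -87.5] w 35.2 grip 20.9 F [0.6 0.5 0.9]
turn units -22.5 | shift units after turn [-0.01 -0.01 -0.03]
```

```bash
python3 -m jog '[[[0,0,0],[0,0,0],60],[[0,0,0],[0,0,0],60],[[0,0,-1],[0,0,-1],60],[[0,0,-1],[0,0,-1],60],[[0,0,-0.5],[0,0,-1],60],[[0,0,0],[0,0,-1],60],[[0,0,0],[0,0,-1],60],[[0,0,0],[0,0,-1],60],[[0,0,0],[0,0,-1],60],[[0,0,0],[0,0,-1],60],[[0,0,0],[0,0,-1],60],[[0,0,0],[0,0,-1],60]]' | head -3
python3 -m jog '[[[0,0,0],[0,0,-1],0],[[0,0,0],[0,0,-1],0],[[0,0,0],[0,0,-1],0],[[0,0,0],[0,0,-1],0],[[0,0,0],[0,0,-1],0],[[0,0,0],[0,0,-1],0],[[0,0,0],[0,0,-1],0],[[0,0,0],[0,0,-1],0],[[0,0,0],[0,0,-1],0],[[0,0,0],[0,0,-1],0],[[0,0,0],[0,0,-1],0],[[0,0,0],[0,0,-0.88],0]]' | head -3
python3 go.py 520 -102 45 0
```

```text
clock: 9.0
tcp_pos: [429.3, -221.5, 67.5]
ee_rot: [180.0, 0.0, -47.3]
clock: 10.2
tcp_pos: [429.3, -221.5, 67.5]
ee_rot: [180.0, 0.0, 0.2]
t 10.2 tcp [ 429.3 -221.5   67.5] rpy [180.    0.    0.2] w 0.4 grip 0.0 F [-0.4 -0.4  0.5]
turn units 0.04 | shift units after turn [ 3.63 -4.78  0.9 ]
```

```bash
python3 -m jog '[[[0.6,-0.8,0],[0,0,0],0],[[0.6,-0.8,0],[0,0,0],0],[[0.6,-0.8,0],[0,0,0],0],[[0.6,-0.8,0],[0,0,0],0],[[0.6,-0.8,0],[0,0,0],0],[[0.6,-0.8,0.4],[0,0,0],0],[[0,0,0.5],[0,0,0],0],[[0,0,0],[0,0,0],0]]' | head -3
cat > chk.py <<'E'
import sys; from vis import *
def look(n="top"): return grab(n)
def spacer(c,x,y,t,yaw=0,z0=0): return fit(c,"sq",36,t,x,y,yaw,z0)
E
python3 - <<'E'
from chk import *
for n in("top","side"):
    c=grab(n)
    for x,y,t in((429.5,-221.6,15),(427.6,-309.2,10)): 
        p,f=spacer(c,x,y,t);print(n,p.round(2),round(f,1))
E
python3 go.py 520 -102 25 0
```

```text
clock: 11.0
tcp_pos: [517.6, -100.8, 42.7]
ee_rot: [-179.9, 0.3, 0.1]
top [ 428.36 -235.84  -10.79] 120.9
top [ 427.82 -309.12   -5.81] 6.3
side [ 430.72 -225.89   -1.98] 173.6
side [ 429.19 -313.91   -3.83] 93.5
t 11.1 tcp [ 518.4 -101.9   44.4] rpy [-1.8e+02  1.0e-01 -0.0e+00] w 0.3 grip 0.0 F [ 0.2 -0.   0.6]
turn units -0.0 | shift units after turn [0.06 0.   0.78]
```

```bash
python3 -m jog '[[[0.06,0,0.6],[0,0,0],0],[[0,0,0.44],[0,0,0],0],[[0,0,0.04],[0,0,0],0],[[0,0,0],[0,0,0],0]]' | head -4
for i in 1 2 3 4; do python3 -m jog '[[[0,0,0.04],[0,0,0],0],[[0,0,0],[0,0,0],0]]' | sed -n '2p;4p'; done
```

```text
clock: 11.5
tcp_pos: [520.1, -101.6, 17.1]
ee_rot: [-180.0, 0.1, -0.0]
ft_force: [0.4, 0.4, 0.7]
tcp_pos: [521.1, -101.7, 17.4]
ft_force: [0.1, 0.5, 1.2]
tcp_pos: [521.0, -101.5, 16.3]
ft_force: [0.3, -0.2, -0.4]
tcp_pos: [520.9, -101.5, 15.1]
ft_force: [-0.5, -0.6, 0.3]
tcp_pos: [521.0, -101.5, 15.1]
ft_force: [-1.7, 0.2, 5.6]
```

```bash
python3 -m jog '[[[0,0,-1],[0,0,0],0],[[-0.02,0.85,0],[0,0,0],0],[[-0.02,0.85,0],[0,0,0],0],[[-0.02,0.85,0],[0,0,0],0],[[-0.02,0.85,0],[0,0,0],0],[[-0.02,0.85,0],[0,0,0],0],[[-0.02,0.85,0],[0,0,0],0],[[0,0.2,0.5],[0,0,0],0],[[0,0,0.42],[0,0,0],0],[[0,0,0],[0,0,0],0]]' | head -4
for i in 1 2 3 4; do python3 -m jog '[[[0,0,0.04],[0,0,0],0],[[0,0,0],[0,0,0],0]]' | sed -n '2p;4p'; done
```

```text
clock: 13.3
tcp_pos: [515.8, -232.0, 12.8]
ee_rot: [-179.8, 0.3, 0.0]
ft_force: [0.0, 0.1, -0.1]
tcp_pos: [518.0, -233.1, 14.9]
ft_force: [-0.0, 0.5, -0.6]
tcp_pos: [518.2, -233.7, 14.4]
ft_force: [0.4, 0.1, -0.5]
tcp_pos: [517.9, -233.9, 13.1]
ft_force: [0.7, 0.1, -0.5]
tcp_pos: [517.8, -234.0, 11.9]
ft_force: [-0.1, -0.6, -0.0]
```

```bash
python3 -m jog '[[[0,0,-1],[0,0,0],60],[[0,0,-0.8],[0,0,-0.6],60],[[-0.88,-0.12,0],[0,0,0],60],[[-0.88,-0.12,0],[0,0,0],60],[[-0.88,-0.12,0],[0,0,0],60],[[-0.88,-0.12,0.2],[0,0,0],60]]' >/dev/null
python3 go.py 429.5 -221.6 4.5 2.5
```

```text
t 14.7 tcp [ 429.2 -226.    52.8] rpy [ 1.799e+02 -1.000e-01  2.400e+00] w 60.0 grip 0.0 F [ 0.3 -0.4 -0.6]
turn units -0.02 | shift units after turn [ 0.02 -0.18  1.93]
```

```bash
python3 -m jog '[[[0.02,-0.18,0.7],[0,0,0],60],[[0,0,0.8],[0,0,0],60],[[0,0,0.43],[0,0,0],60],[[0,0,0],[0,0,0],10],[[0,0,0],[0,0,0],10],[[0,0,0],[0,0,0],10],[[0,0,0],[0,0,0],10],[[0,0,0],[0,0,0],10],[[0,0,-1],[0,0,0.3],10],[[0,0,-1],[0,0,0.3],10],[[0,0,-1],[0,0,0],10]]' 40 | head -6
python3 go.py 614.4 -178 75 0
```

```text
clock: 15.8
tcp_pos: [429.7, -221.1, 79.7]
ee_rot: [-180.0, 0.0, 0.0]
ft_force: [0.6, 0.6, -0.0]
width: 0.405
grip_force: 41.7
t 15.8 tcp [ 429.7 -221.1   79.7] rpy [-180.    0.    0.] w 34.6 grip 41.7 F [ 0.6  0.6 -0. ]
turn units 0.0 | shift units after turn [ 7.39 -1.73  0.19]
```

```bash
python3 -m jog '[[[0.92,-0.22,0],[0,0,0],10],[[0.92,-0.22,0],[0,0,0],10],[[0.92,-0.22,0],[0,0,0],10],[[0.92,-0.22,0],[0,0,0],10],[[0.92,-0.22,0],[0,0,0],10],[[0.92,-0.22,0],[0,0,0],10],[[0.92,-0.22,0],[0,0,0],10],[[0.95,-0.2,0],[0,0,0],10],[[0,0,0],[0,0,0],10],[[0,0,0],[0,0,0],10]]' >/dev/null
python3 - <<'E'
from vis import *
import cv2
from go import show
show((614.4,-178,75,0),(614.4,-178,11,0))
c=grab("top");cv2.imwrite("pics/t1.png",cv2.resize(c["color"][140:260,340:460,::-1],None,fx=4,fy=4,interpolation=cv2.INTER_CUBIC))
c=grab("side");cv2.imwrite("pics/s1.png",cv2.resize(c["color"][140:260,240:400,::-1],None,fx=4,fy=4,interpolation=cv2.INTER_CUBIC))
E
```

```text
t 16.8 tcp [ 614.4 -177.5   78.5] rpy [1.8e+02 1.0e-01 1.0e-01] w 35.0 grip 45.9 F [-0.5  0.3 -0.6]
turn units 0.02 | shift units after turn [0.   0.02 0.14]
turn units 0.0 | shift units after turn [0.   0.   2.56]
```

View pics/s1.png

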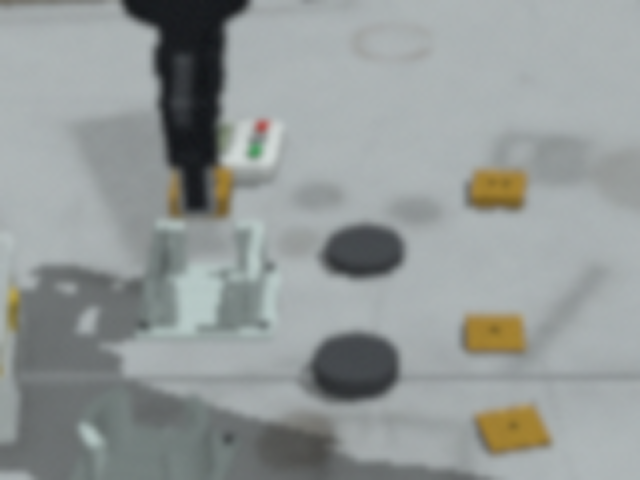

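The side view shows the held spacer spanning columns 170–232 and the square holder's wall tops at about 155–185 and 237–265. I compare this with the projections.

Run:
```python
import pickle; from vis import *
C=pickle.load(open("C0.pkl","rb"));c=C["side"]
q=lambda X:((proj(c,X)-[240,140])*4+2).round(0).tolist()
print("spacer",q([[614.4+s*18,-159.5,z] for s in(1,-1) for z in(74,89)]))
print("rim near ends",q([[614.4+s,-178+34.5,41] for s in(34.5,26.5,-26.5,-34.5)]))
print("base",q([[614.4+s*43,-178+40,6] for s in(1,-1)]))
```

```text
spacer [[171.0, 222.0], [170.0, 201.0], [231.0, 222.0], [230.0, 200.0]]
rim near ends [[146.0, 283.0], [159.0, 283.0], [246.0, 283.0], [260.0, 283.0]]
base [[135.0, 336.0], [276.0, 336.0]]
```

Run:
```python
import cv2
a=cv2.imread("pics/s1.png");b=cv2.imread("pics/t1.png")
a=cv2.resize(a[150:350,110:290],None,fx=2.4,fy=2.4,interpolation=cv2.INTER_CUBIC)
import numpy as np
cv2.imwrite("pics/z1.png",np.hstack([a[:432],cv2.resize(b,(360,360))[:,:360] if 0 else cv2.copyMakeBorder(cv2.resize(b,(360,360)),0,72,0,0,0)])[:,:800])
```

```text
(no output)
```

View pics/z1.png

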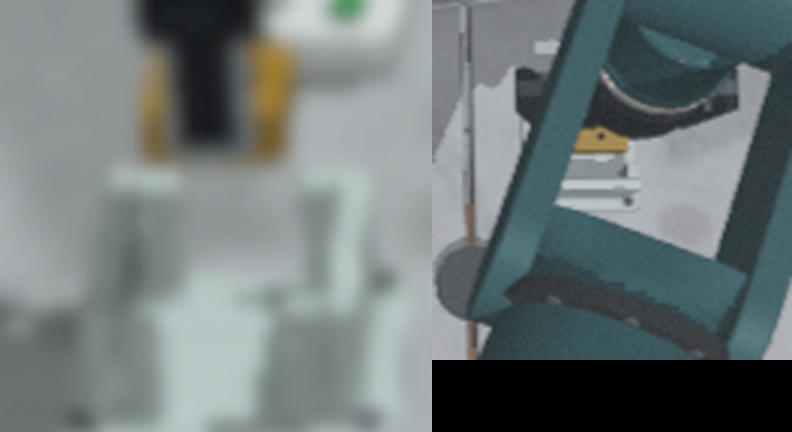

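The held spacer matches the side projection in x to within 1 mm. In y the side camera reads about 4 mm too far to −y, so the top camera is nearly right. I place this spacer, which has 8 mm of play, and measure it in the holder.

```bash
python3 -m jog '[[[0,-0.05,0.8],[0,0,0],10],[[0,0,0.8],[0,0,0],10],[[0,0,0.6],[0,0,0],10],[[0,0,0.32],[0,0,0],10],[[0,0,0],[0,0,0],10]]' | head -6
python3 -m jog '[[[0,0,0.06],[0,0,0],10],[[0,0,0.06],[0,0,0],10],[[0,0,0],[0,0,0],10]]' | sed -n '2p;4p'
```

```text
clock: 17.4
tcp_pos: [613.2, -176.3, 14.3]
ee_rot: [-179.9, 0.2, -0.0]
ft_force: [-1.1, 0.3, -1.1]
width: 0.403
grip_force: 45.9
tcp_pos: [615.0, -176.6, 13.6]
ft_force: [1.2, 0.1, -1.2]
```

```bash
python3 -m jog '[[[0,0,0.06],[0,0,0],10],[[0,0,0.06],[0,0,0],10],[[0,0,0],[0,0,0],10],[[0,0,0],[0,0,0],10]]' | sed -n '2p;4p'
python3 -m jog '[[[0,0,0],[0,0,0],60],[[0,0,0],[0,0,0],60],[[0,0,0],[0,0,0],60],[[0,0,-1],[0,0,0],60],[[0,0,-1],[0,0,0],60],[[0,0,-1],[0,0,0],60],[[-0.7,0.9,0],[0,0,0],60],[[-0.9,0.9,0],[0,0,0],60],[[-0.9,0.9,0],[0,0,0],60],[[-0.9,0.9,0],[0,0,0],60],[[-0.9,0.9,0],[0,0,0],60],[[-0.9,0.6,0],[0,0,0],60]]' | head -2
python3 go.py 427.8 -310 4.5 -5
```

```text
tcp_pos: [614.7, -176.4, 10.0]
ft_force: [1.0, 0.2, -0.3]
clock: 19.3
tcp_pos: [483.5, -305.3, 84.9]
t 19.3 tcp [ 483.5 -305.3   84.9] rpy [180.  -0.  -0.] w 60.0 grip 0.0 F [-0.  -0.1 -0.3]
turn units 1.24 | shift units after turn [-2.2   0.38  3.22]
```

```bash
python3 -m jog '[[[-0.75,0.13,0.5],[0,0,0.65],60],[[-0.75,0.13,0.5],[0,0,0.6],60],[[-0.7,0.12,0.5],[0,0,0],60]]' | head -2
python3 - <<'E'
from vis import *
from go import show
show((427.8,-310,4.5,-5))
c=grab("top");big=cv2.resize(c["color"][150:230,350:430,::-1],None,fx=5,fy=5,interpolation=cv2.INTER_CUBIC).copy()
s=grab("side");b2=cv2.resize(s["color"][170:250,260:340,::-1],None,fx=5,fy=5,interpolation=cv2.INTER_CUBIC).copy()
for n,d in(("top",c),("side",s)):
    p,f=fit(d,"sq",36,15,614.5,-176.4,0,6,r=16);print(n,p.round(2),round(f,1))
cv2.imwrite("pics/z2.png",np.hstack([big,b2]))
E
```

```text
clock: 19.6
tcp_pos: [428.3, -311.5, 47.1]
t 19.6 tcp [ 428.3 -311.5   47.1] rpy [180.   -0.   -5.1] w 59.9 grip 0.0 F [ 1.4  0.2 -0.2]
turn units -0.01 | shift units after turn [-0.03 -0.06  1.7 ]
top [ 6.1514e+02 -1.7560e+02 -4.2000e-01] 15.2
side [ 618.17 -179.15    5.25] 17.4
```

View pics/z2.png

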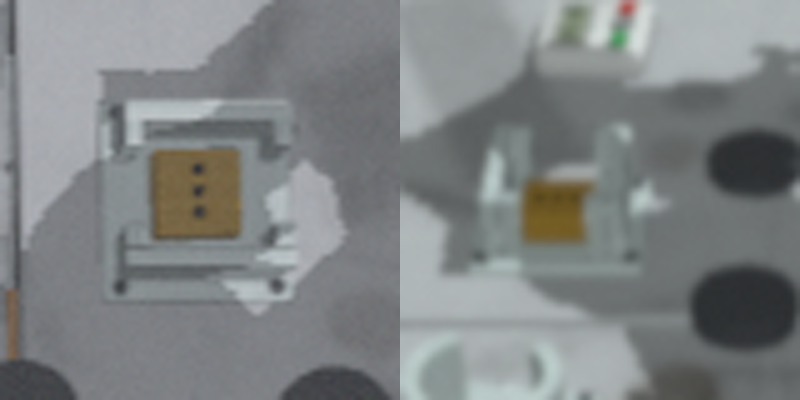

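The spacer (3 dots) lies flat in the square holder, in the crop spanning columns 152–241 and rows 149–239. The plate spans columns 103–296 and rows 100–300, with its lower holes at (120,287) and (277,286). I compute the offset between them.

```bash
python3 - <<'E'
import pickle; from vis import *
c=pickle.load(open("C0.pkl","rb"))["top"]
q=lambda U,V,z:unproj(c,((U+.5)/5-.5+350,(V+.5)/5-.5+150),z).round(1)
print("plate corners/edges", q(103,200,6),q(296,200,6),q(200,100,6),q(200,300,6))
print("holes",q(120,287,6),q(277,286,6),q(117,112,6))
print("rim bars upper",q(200,100,41),q(200,121,41),"lower",q(200,247,41),q(200,264,41))
print("rim bar ends (lower)",q(118,255,41),q(297,255,41),"(upper)",q(124,110,41),q(292,110,41))
print("spacer",q(196.5,194,21))
E
python3 -m jog '[[[-0.03,-0.06,0.8],[0,0,0],60],[[0,0,0.6],[0,0,0],60],[[0,0,0.35],[0,0,0],60],[[0,0,0],[0,0,0],10],[[0,0,0],[0,0,0],10],[[0,0,0],[0,0,0],10],[[0,0,0],[0,0,0],10],[[0,0,0],[0,0,0],10]]' 40
python3 go.py 427.8 -310 4.5 -5
```

```text
plate corners/edges [ 614.4 -137.8    6. ] [ 613.7 -219.3    6. ] [ 657.1 -180.     6. ] [ 571.4 -177.4    6. ]
holes [ 577.2 -144.     6. ] [ 577.1 -210.     6. ] [ 652.1 -144.6    6. ]
rim bars upper [ 648.3 -173.8   41. ] [ 639.5 -173.5   41. ] lower [ 587.3 -172.    41. ] [ 580.3 -171.8   41. ]
rim bar ends (lower) [ 584.3 -138.5   41. ] [ 583.7 -211.4   41. ] (upper) [ 644.3 -142.5   41. ] [ 643.8 -211.4   41. ]
spacer [ 613.4 -174.7   21. ]
clock: 20.5
tcp_pos: [429.0, -309.9, 4.2]
ee_rot: [180.0, -0.1, -5.0]
ft_force: [1.0, -0.6, 1.4]
width: 0.405
grip_force: 40.0
t 20.5 tcp [ 429.  -309.9    4.2] rpy [ 1.8e+02 -1.0e-01 -5.0e+00] w 34.6 grip 40.0 F [ 1.  -0.6  1.4]
turn units 0.01 | shift units after turn [-0.05  0.01 -0.01]
```

```bash
sed -i 's/f=lambda p:((proj(c,W(p,p\[3\]))-M)\*\[\[1\]\]).ravel()/m=V>(40 if n=="top" else 0); m=m*(np.array([1,0,1,1]) if k=="S" else 1); f=lambda p:((proj(c,W(p,1.04))-M)*m[:,None]).ravel()/' holes.py; python3 holes.py | grep top
python3 -m jog '[[[0,0,-1],[0,0,-0.65],10],[[0,0,-1],[0,0,-0.6],10],[[0,0,-1],[0,0,0],10],[[0.93,-0.66,0],[0,0,0],10],[[0.93,-0.66,0],[0,0,0],10],[[0.93,-0.66,0],[0,0,0],10],[[0.93,-0.66,0],[0,0,0],10],[[0.93,-0.66,0],[0,0,0],10],[[0.93,-0.66,0],[0,0,0],10],[[0.93,-0.66,0],[0,0,0],10],[[0.93,-0.66,0],[0,0,0],10],[[0,0,0],[0,0,0],10]]' |head -2
python3 go.py 614.4 -177.5 27 0
```

```text
A top [619.67 170.36   8.58   1.  ] strength [73. 67. 80. 80.] resid px [[-0.2, 0.2], [0.2, 0.3], [-0.2, -0.3], [0.2, -0.2]]
B top [634.51  -3.24 -10.03   1.  ] strength [83. 68. 73. 75.] resid px [[-0.3, 0.2], [0.2, 0.2], [-0.1, -0.3], [0.2, -0.2]]
S top [ 6.1527e+02 -1.7706e+02 -4.7000e-01  1.0000e+00] strength [76. 80. 71. 74.] resid px [[0.1, 0.0], [0.0, -0.0], [-0.3, 0.1], [0.2, -0.1]]
clock: 21.7
tcp_pos: [616.9, -175.1, 78.5]
t 21.7 tcp [ 616.9 -175.1   78.5] rpy [-1.8e+02 -1.0e-01  2.0e-01] w 34.8 grip 40.0 F [-0.8 -0.1 -1.8]
turn units 0.06 | shift units after turn [-0.1   0.1   2.06]
```

```bash
python3 -m jog '[[[-0.08,0.1,0.6],[0,0,0],10],[[0,0,0.7],[0,0,0],10],[[0,0,0.5],[0,0,0],10],[[0,0,0.2],[0,0,0],10],[[0,0,0.06],[0,0,0],10],[[0,0,0],[0,0,0],10]]' | sed -n '2p;4p'
python3 -m jog '[[[0,0,0.04],[0,0,0],10],[[0,0,0],[0,0,0],10],[[0,0,0],[0,0,0],10]]' | sed -n '2p;4p'
```

```text
tcp_pos: [612.5, -180.4, 27.2]
ft_force: [-0.2, -0.1, 1.3]
tcp_pos: [612.9, -180.0, 26.7]
ft_force: [0.4, -0.3, -0.7]
```

```bash
python3 -m jog '[[[0.07,-0.09,0],[0,0,0],10],[[0,0,0.06],[0,0,0],10],[[0,0,0],[0,0,0],10],[[0,0,0],[0,0,0],10]]' | sed -n '2p;4p'
python3 -m jog '[[[0,0,0],[0,0,0],60],[[0,0,0],[0,0,0],60],[[0,0,0],[0,0,0],60]]' | sed -n '2p;4p'
```

```text
tcp_pos: [614.9, -177.5, 25.3]
ft_force: [1.1, 1.3, 3.3]
tcp_pos: [613.9, -177.7, 24.0]
ft_force: [0.6, -0.6, 0.6]
```

```bash
python3 -m jog '[[[0,0,-1],[0,0,0],60],[[0,0,-1],[0,0,0],60],[[-0.3,-0.5,-0.3],[0,0,0],60],[[-0.6,-0.98,0],[0,0,0],60],[[-0.6,-0.98,0],[0,0,0],60],[[-0.6,-0.98,0],[0,0,0],60],[[-0.6,-0.98,0],[0,0,0],60],[[-0.6,-0.98,0],[0,0,0],60],[[-0.6,-0.98,0],[0,0,0],60],[[-0.6,-0.98,0],[0,0,0],60],[[-0.6,-0.98,0],[0,0,0],60],[[-0.6,-0.98,0],[0,0,0],60]]' | sed -n '2p'
python3 -m jog '[[[-0.6,-0.98,0],[0,0,0],60],[[-0.6,-0.98,0],[0,0,-1],60],[[-0.6,-0.98,0],[0,0,-1],60],[[0,0,0.5],[0,0,-1],60],[[0,0,0.3],[0,0,-1],60],[[0,0,0],[0,0,-0.6],60],[[0,0,0],[0,0,0],60]]' | sed -n '2,3p'
cat > see.py <<'E'
from vis import *
c=grab("top")
def sp(name,t,x,y,yaw=0,z0=0,r=16):
    p,f=fit(c,"sq",36,t,x,y,yaw,z0,r=r); print(name,"top",p.round(1),"-> robot",(p[:2]-[.5,.8]).round(1),round(f,1))
E
python3 - <<'E'
from see import *
from go import show
show((426.4,130.8,4.5,18.5))
sp("S10",10,614.5,-177.6,0,21)
sp("15c",15,426.7,131.5,18)
sp("15",15,429.5,324.4); sp("10",10,428.8,224.7,-11.7); sp("5",5,429.5,-44,15)
E
```

```text
tcp_pos: [469.6, 56.7, 81.0]
tcp_pos: [423.3, 127.9, 60.8]
ee_rot: [-180.0, 0.1, 18.5]
t 25.2 tcp [423.8 127.8  61.2] rpy [-1.80e+02  1.00e-01  1.84e+01] w 59.9 grip 0.0 F [-0.3 -0.7 -0.5]
turn units -0.02 | shift units after turn [ 0.14 -0.08  2.27]
S10 top [ 6.133e+02 -1.758e+02 -3.000e-01] -> robot [ 612.8 -176.6] 8.2Traceback (most recent call last):
  File "<stdin>", line 5, in <module>
  File "see.py", line 4, in sp
    p,f=fit(c,"sq",36,t,x,y,yaw,z0,r=r); print(name,"top",p.round(1),"-> robot",(p[:2]-[.5,.8]).round(1),round(f,1))
        ~~~^^^^^^^^^^^^^^^^^^^^^^^^^^^^
  File "vis.py", line 38, in fit
    o=minimize(cost,[x,y,yw],method="Nelder-Mead",options=dict(initial_simplex=np.array([[x,y,yw],[x+6,y,yw],[x,y+6,yw],[x,y,yw+8]]),xatol=.05,fatol=1e-4))
    res = _minimize_neldermead(fun, x0, args, callback, bounds=bounds,
                               **options)
    fxe = func(xe)
    fx = function(np.copy(x), *(wrapper_args + args))
  File "vis.py", line 35, in cost
    return float(res[0])/g.size/max(1,s[0]**2)*1e3
                 ~~~^^^
IndexError: index 0 is out of bounds for axis 0 with size 0
```

```bash
sed -i 's/return float(res\[0\])/return float(((A@s-g.ravel())**2).sum())/' vis.py
python3 -m jog '[[[0.14,-0.08,0.8],[0,0,0],60],[[0,0,0.8],[0,0,0],60],[[0,0,0.5],[0,0,0],60],[[0,0,0.17],[0,0,0],60],[[0,0,0],[0,0,0],10],[[0,0,0],[0,0,0],10],[[0,0,0],[0,0,0],10],[[0,0,0],[0,0,0],10],[[0,0,0],[0,0,0],10]]' 40 | sed -n '2p;5,6p'
python3 go.py 634 -4.3 80 -10 634 -4.3 12 -10
```

```text
tcp_pos: [428.4, 130.7, 6.1]
width: 0.405
grip_force: 40.5
t 26.1 tcp [428.4 130.7   6.1] rpy [ 1.80e+02 -1.00e-01  1.84e+01] w 34.6 grip 40.5 F [-0.2 -0.2  2.7]
turn units 7.1 | shift units after turn [ 9.04  3.89 -2.96]
turn units -0.0 | shift units after turn [ 0.   -0.    2.72]
```

```bash
python3 -m jog '[[[0,0,-1],[0,0,0.9],10],[[0,0,-1],[0,0,0.9],10],[[0,0,-1],[0,0,0.9],10],[[0,0,0],[0,0,0.9],10],[[0,0,0],[0,0,0.9],10],[[0,0,0],[0,0,0.9],10],[[0,0,0],[0,0,0.9],10],[[0,0,0],[0,0,0.8],10]]' >/dev/null
python3 -m jog '[[[0.91,0.39,0],[0,0,0],10],[[0.91,0.39,0],[0,0,0],10],[[0.91,0.39,0],[0,0,0],10],[[0.91,0.39,0],[0,0,0],10],[[0.91,0.39,0],[0,0,0],10],[[0.91,0.39,0],[0,0,0],10],[[0.91,0.39,0],[0,0,0],10],[[0.91,0.39,0],[0,0,0],10],[[0.91,0.39,0],[0,0,0],10],[[0.91,0.39,0],[0,0,0],10],[[0,0,0],[0,0,0],10],[[0,0,0],[0,0,0],10]]' | sed -n '2,3p;5,6p'
python3 -m jog '[[[0,0,0],[0,0,0],10],[[0,0,0],[0,0,0],10]]' | sed -n '2,3p'
python3 go.py 636 -4.7 80 -10 636 -4.7 48 -10
python3 - <<'E'
from vis import *
from rig import ctrl
T=ctrl.state()["tcp_pos"]
for n in("side","top"):
    c=grab(n); p,f=fit(c,"sq",36,15,T[0],T[1],-10,T[2]-5.5); print(n,p.round(1),round(f,1))
cv2.imwrite("pics/s3.png",cv2.resize(c["color"][120:260,240:400,::-1],None,fx=3,fy=3))
E
```

```text
tcp_pos: [634.6, -4.9, 79.7]
ee_rot: [-180.0, 0.1, -10.0]
width: 0.405
grip_force: 40.3
tcp_pos: [634.1, -4.1, 80.3]
ee_rot: [-180.0, 0.0, -9.9]
t 28.4 tcp [634.1  -4.1  80.3] rpy [-180.     0.    -9.9] w 34.5 grip 40.3 F [ 0.1  0.1 -0.9]
turn units 0.02 | shift units after turn [0.08 0.01 0.01]
turn units -0.0 | shift units after turn [ 0.   -0.    1.28]
side [627.3  -6.8   9.7] 574.0
top [630.4  -1.4  -1.3] 187.8
```

```bash
python3 -m jog '[[[0.08,0.02,0.6],[0,0,0],10],[[0,0,0.6],[0,0,0],10],[[0,0,0.4],[0,0,0],10],[[0,0,0],[0,0,0],10],[[0,0,0],[0,0,0],10]]' | sed -n '2p;4p'
python3 -m jog '[[[0,0,0.4],[0,0,0],10],[[0,0,0.4],[0,0,0],10],[[0,0,0.2],[0,0,0],10],[[0,0,0],[0,0,0],10],[[0,0,0.04],[0,0,0],10],[[0,0,0],[0,0,0],10]]' | sed -n '2p;4p'
```

```text
tcp_pos: [636.3, -5.6, 39.3]
ft_force: [0.2, 0.1, 0.5]
tcp_pos: [637.1, -5.8, 14.6]
ft_force: [0.1, -0.6, -0.8]
```

```bash
python3 -m jog '[[[0,0,0.06],[0,0,0],10],[[0,0,0.06],[0,0,0],10],[[0,0,0],[0,0,0],10],[[0,0,0],[0,0,0],10]]' | sed -n '2p;4p'
python3 -m jog '[[[0,0,0],[0,0,0],60],[[0,0,0],[0,0,0],60],[[0,0,0],[0,0,0],60],[[0,0,-1],[0,0,0],60],[[0,0,-1],[0,0,0],60],[[0,0,-0.8],[0,0,0],60],[[0,0,0],[0,0,0],60]]' | sed -n '2p'
python3 go.py 429 -45 60 15 429 -45 -1 15
```

```text
tcp_pos: [637.2, -5.7, 12.1]
ft_force: [-0.4, -0.7, 3.0]
tcp_pos: [639.2, -5.9, 85.3]
t 30.6 tcp [639.2  -5.9  85.3] rpy [-180.    -0.4  -10. ] w 59.6 grip 0.0 F [ 1.2 -0.5  0.1]
turn units -6.24 | shift units after turn [-8.53 -0.66  1.01]
turn units -0.0 | shift units after turn [0.   0.   2.44]
```

```bash
python3 -m jog '[[[0,0,0],[0,0,-1],60],[[0,0,0],[0,0,-1],60],[[0,0,0],[0,0,-1],60],[[0,0,0],[0,0,-1],60],[[0,0,0],[0,0,-1],60],[[0,0,0],[0,0,-1],60],[[0,0,0],[0,0,-0.24],60]]' >/dev/null
python3 -m jog '[[[-0.94,-0.07,0],[0,0,0],60],[[-0.94,-0.07,0],[0,0,0],60],[[-0.94,-0.07,0],[0,0,0],60],[[-0.94,-0.07,0],[0,0,0],60],[[-0.94,-0.07,0],[0,0,0],60],[[-0.94,-0.07,0],[0,0,0],60],[[-0.94,-0.07,0.2],[0,0,0],60],[[-0.94,-0.07,0.4],[0,0,0],60],[[-0.94,-0.07,0.6],[0,0,0],60],[[0,0,0.5],[0,0,0],60],[[0,0,0],[0,0,0],60],[[0,0,0],[0,0,0],60]]' | sed -n '2p'
python3 - <<'E'
from see import *
from go import show
show((429,-45,-1,15))
sp("B15",15,635,-5.7,-10,6)
sp("5",5,429.5,-44,15)
E
```

```text
tcp_pos: [429.2, -45.1, 38.8]
t 32.6 tcp [429.8 -45.2  39.3] rpy [ 1.8e+02 -1.0e-01  1.5e+01] w 59.9 grip 0.0 F [-0.1 -0.1  0.5]
turn units -0.0 | shift units after turn [-0.03 -0.02  1.61]
B15 top [636.1  -4.2  -9.8] -> robot [635.6  -5. ] 12.1
5 top [432.5 -52.6  -1. ] -> robot [432.  -53.4] 1355.4
```

```bash
python3 -m jog '[[[-0.02,-0.01,0.7],[0,0,0],60],[[0,0,0.5],[0,0,0],60],[[0,0,0.3],[0,0,0],60],[[0,0,0.1],[0,0,0],60],[[0,0,0],[0,0,0],60],[[0,0,0],[0,0,0],10],[[0,0,0],[0,0,0],10],[[0,0,0],[0,0,0],10],[[0,0,0],[0,0,0],10],[[0,0,0],[0,0,0],10]]' 40 | sed -n '2p;4,6p'
python3 -m jog '[[[0,0,-0.4],[0,0,0],10],[[0,0,-1],[0,0,1],10],[[0,0,-1],[0,0,1],10],[[0,0,-0.9],[0,0,1],10],[[0,0,0],[0,0,1],10],[[0,0,0],[0,0,1],10],[[0,0,0],[0,0,1],10],[[0,0,0],[0,0,0.25],10]]' | sed -n '2p;4,6p'
python3 go.py 634.0 -4.6 80 -10
```

```text
tcp_pos: [428.7, -45.2, -0.3]
ft_force: [0.8, 0.5, 5.6]
width: 0.402
grip_force: 40.3
tcp_pos: [427.4, -44.9, 81.4]
ft_force: [0.1, 0.0, -0.5]
width: 0.401
grip_force: 39.9
t 34.4 tcp [427.4 -44.9  81.4] rpy [180.    0.  -10.1] w 34.2 grip 39.9 F [ 0.1  0.  -0.5]
turn units -0.02 | shift units after turn [ 7.86 -3.02  0.05]
```

```bash
python3 -m jog '[[[0.97,-0.38,0],[0,0,0],10],[[0.97,-0.38,0],[0,0,0],10],[[0.97,-0.38,0],[0,0,0],10],[[0.97,-0.38,0],[0,0,0],10],[[0.97,-0.38,0],[0,0,0],10],[[0.97,-0.38,0],[0,0,0],10],[[0.97,-0.38,0],[0,0,0],10],[[0.98,-0.36,0],[0,0,0],10],[[0,0,0.6],[0,0,0],10],[[0,0,0.2],[0,0,0],10],[[0,0,0],[0,0,0],10],[[0,0,0],[0,0,0],10]]' | sed -n '2p;4,6p'
python3 go.py 634.0 -4.6 22 -10
```

```text
tcp_pos: [631.1, -4.6, 60.9]
ft_force: [0.3, -0.8, 0.2]
width: 0.406
grip_force: 39.9
t 35.6 tcp [631.1  -4.6  60.9] rpy [ 1.8e+02  1.0e-01 -1.0e+01] w 34.7 grip 39.9 F [ 0.3 -0.8  0.2]
turn units -0.01 | shift units after turn [ 0.11 -0.02  1.56]
```

```bash
python3 -m jog '[[[0.05,0,0.4],[0,0,0],10],[[0,0,0],[0,0,0],10],[[0,0,0],[0,0,0],10],[[0,0,0],[0,0,0],10]]' | sed -n '2p;4p'
python3 go.py 634.0 -4.6 22 -10
```

```text
tcp_pos: [633.5, -4.7, 51.5]
ft_force: [0.4, 0.7, -0.2]
t 36.0 tcp [633.5  -4.7  51.5] rpy [180.  -0. -10.] w 34.2 grip 39.9 F [ 0.4  0.7 -0.2]
turn units -0.0 | shift units after turn [ 0.02 -0.01  1.18]
```

```bash
python3 -m jog '[[[0.02,0,0.5],[0,0,0],10],[[0,0,0.4],[0,0,0],10],[[0,0,0.2],[0,0,0],10],[[0,0,0.08],[0,0,0],10],[[0,0,0],[0,0,0],10],[[0,0,0.04],[0,0,0],10],[[0,0,0],[0,0,0],10]]' | sed -n '2p;4p'
python3 -m jog '[[[0,0,0.02],[0,0,0],10],[[0,0,0],[0,0,0],10]]' | sed -n '2p;4p'
```

```text
tcp_pos: [634.2, -4.8, 20.8]
ft_force: [0.6, 0.3, -0.2]
tcp_pos: [634.2, -4.8, 20.8]
ft_force: [-0.6, -0.2, 1.9]
```

```bash
python3 -m jog '[[[0,0,0],[0,0,0],60],[[0,0,0],[0,0,0],60],[[0,0,0],[0,0,0],60],[[0,0,-1],[0,0,-1],60],[[0,0,-1],[0,0,-1],60],[[0,0,-0.6],[0,0,0],60]]' | sed -n '2p'
python3 go.py 429 323 85 -2 | tail -1
python3 -m jog '[[[-0.61,-0.92,0],[0,0,0],60],[[-0.61,-0.92,0],[0,0,0],60],[[-0.61,-0.92,0],[0,0,0],60],[[-0.61,-0.92,0],[0,0,0],60],[[-0.61,-0.92,0],[0,0,0],60],[[-0.61,-0.92,0],[0,0,0],60],[[-0.61,-0.92,0],[0,0,0],60],[[-0.61,-0.92,0],[0,0,0],60],[[-0.61,-0.92,0],[0,0,0],60],[[-0.61,-0.92,0],[0,0,0],60],[[-0.61,-0.92,0],[0,0,0],60],[[-0.61,-0.92,0],[0,0,0],60]]' | sed -n '2p'
python3 -m jog '[[[-0.61,-0.92,0],[0,0,0],60],[[-0.61,-0.92,0],[0,0,0],60],[[0,0,0.8],[0,0,0],60],[[0,0,0.8],[0,0,0],60],[[0,0,0],[0,0,0],60],[[0,0,0],[0,0,0],60],[[0,0,0],[0,0,0],60]]' | sed -n '2p'
python3 - <<'E'
from see import *
from go import show
show((429,323,4.5,-2))
sp("B5",5,634,-4.6,-10,21); sp("S10",10,613.3,-175.8,0,21)
sp("10",10,428.8,224.7,-11.7)
for n,k,s,t,x,y in(("sq","sq",50,10,518.9,216.1),("d1","round",52,15,519.9,-100.3),("d2","round",52,10,516.6,-232.2)):
    p,f=fit(c,k,s,t,x,y,0,0,"dark",r=26);print(n,p.round(1),round(f,1))
E
```

```text
tcp_pos: [634.9, -4.8, 87.5]
turn units -0.0 | shift units after turn [ -8.69 -12.82   0.1 ]
tcp_pos: [460.0, 278.4, 85.2]
tcp_pos: [432.8, 324.8, 46.5]
t 39.5 tcp [432.9 324.9  46.7] rpy [-1.799e+02 -1.000e-01 -2.100e+00] w 59.7 grip 0.0 F [ 0.9 -0.3 -0.1]
turn units -0.02 | shift units after turn [-0.16  0.08  1.69]
B5 top [635.   -3.7 -10. ] -> robot [634.5  -4.5] 4.2
S10 top [ 6.134e+02 -1.757e+02 -4.000e-01] -> robot [ 612.9 -176.5] 8.5
10 top [428.8 224.7 -11.6] -> robot [428.3 223.9] 8.1
sq [518.1 216.9  10.1] 18.5
d1 [520.5 -99.3   1.4] 50.8
d2 [ 517.4 -231.4    4.5] 35.6
```

```bash
python3 -m jog '[[[-0.16,0.08,0.7],[0,0,0],60],[[0,0,0.6],[0,0,0],60],[[0,0,0.3],[0,0,0],60],[[0,0,0.06],[0,0,0],60],[[0,0,0],[0,0,0],60],[[0,0,0],[0,0,0],10],[[0,0,0],[0,0,0],10],[[0,0,0],[0,0,0],10],[[0,0,0],[0,0,0],10],[[0,0,0],[0,0,0],10]]' 40 | sed -n '2p;4,6p'
python3 -m jog '[[[0,0,-0.6],[0,0,-0.65],10],[[0,0,-1],[0,0,-1],10],[[0,0,-1],[0,0,-1],10],[[0,0,-0.6],[0,0,0],10],[[0,0,0],[0,0,0],10]]' | sed -n '2p;4,6p'
python3 go.py 619.1 169.1 60 8.6
```

```text
tcp_pos: [428.8, 323.3, 5.0]
ft_force: [0.6, -0.3, 6.4]
width: 0.41
grip_force: 40.7
tcp_pos: [429.1, 323.5, 86.0]
ft_force: [-0.4, -0.1, -1.4]
width: 0.404
grip_force: 40.1
t 41.0 tcp [429.1 323.5  86. ] rpy [-179.9   -0.2    8.6] w 34.5 grip 40.1 F [-0.4 -0.1 -1.4]
turn units -0.0 | shift units after turn [6.59 7.24 1.04]
```

```bash
python3 -m jog '[[[0.82,0.9,0],[0,0,0],10],[[0.82,0.9,0],[0,0,0],10],[[0.82,0.91,0],[0,0,0],10],[[0.82,0.91,0],[0,0,0],10],[[0.82,0.9,0],[0,0,0],10],[[0.82,0.9,0],[0,0,0],10],[[0.82,0.91,0],[0,0,0],10],[[0.85,0.91,0.4],[0,0,0],10],[[0,0,0.6],[0,0,0],10],[[0,0,0.2],[0,0,0],10],[[0,0,0],[0,0,0],10],[[0,0,0],[0,0,0],10]]' | sed -n '2p;4,6p'
python3 -m jog '[[[0,0,0],[0,0,0],10],[[0,0,0],[0,0,0],10],[[0,0,0],[0,0,0],10]]' >/dev/null
python3 go.py 619.1 169.1 13 8.6
```

```text
tcp_pos: [616.7, 169.2, 53.3]
ft_force: [0.9, -0.6, -0.7]
width: 0.409
grip_force: 40.1
t 42.5 tcp [618.  168.7  54.7] rpy [ 1.8e+02 -1.0e-01  8.6e+00] w 34.8 grip 40.1 F [ 0.2  0.1 -0.1]
turn units 0.0 | shift units after turn [ 0.05 -0.01  1.67]
```

```bash
python3 -m jog '[[[0.04,-0.01,0.5],[0,0,0],10],[[0,0,0.6],[0,0,0],10],[[0,0,0.4],[0,0,0],10],[[0,0,0.16],[0,0,0],10],[[0,0,0.06],[0,0,0],10],[[0,0,0.04],[0,0,0],10],[[0,0,0],[0,0,0],10],[[0,0,0],[0,0,0],10]]' | sed -n '2p;4p'
python3 -m jog '[[[0,0,0],[0,0,0],60],[[0,0,0],[0,0,0],60],[[0,0,0],[0,0,0],60],[[0,0,-1],[0,0,1],60],[[0,0,-1],[0,0,1],60],[[0,0,-1],[0,0,1],60],[[0,0,0],[0,0,1],60],[[0,0,0],[0,0,1],60],[[0,0,0],[0,0,0],60]]' | sed -n '2,3p'
python3 go.py 428.2 223.5 60 -11.6
```

```text
tcp_pos: [617.8, 168.5, 11.0]
ft_force: [-5.6, -1.2, 10.0]
tcp_pos: [618.7, 168.7, 84.5]
ee_rot: [180.0, 0.0, -11.4]
t 44.1 tcp [618.7 168.7  84.5] rpy [180.    0.  -11.4] w 59.8 grip 0.0 F [-0.1  0.3  0.5]
turn units 0.05 | shift units after turn [-7.9  -0.62  0.98]
```

```bash
python3 -m jog '[[[-0.99,-0.08,0],[0,0,0],60],[[-0.99,-0.08,0],[0,0,0],60],[[-0.99,-0.08,0],[0,0,0],60],[[-0.99,-0.08,0],[0,0,0],60],[[-0.99,-0.08,0],[0,0,0],60],[[-0.99,-0.08,0],[0,0,0],60],[[-0.99,-0.08,0.3],[0,0,0],60],[[-0.97,-0.06,0.6],[0,0,0],60],[[0,0,0.6],[0,0,0],60],[[0,0,0],[0,0,0],60],[[0,0,0],[0,0,0],60],[[0,0,0],[0,0,0],60]]' | sed -n '2p'
python3 - <<'E'
from see import *
from go import show
show((428.2,223.5,4.5,-11.6))
sp("A15",15,619,169,8.6,6)
E
```

```text
tcp_pos: [429.3, 223.1, 48.1]
t 45.4 tcp [429.4 223.1  48.2] rpy [-1.799e+02 -1.000e-01 -1.140e+01] w 59.9 grip 0.0 F [ 0.  -0.6  0.6]
turn units 0.04 | shift units after turn [-0.05 -0.    1.75]
A15 top [620.  170.6   9.1] -> robot [619.5 169.8] 23.5
```

```bash
python3 -m jog '[[[-0.05,0,0.7],[0,0,0],60],[[0,0,0.6],[0,0,0],60],[[0,0,0.3],[0,0,0],60],[[0,0,0.16],[0,0,0],60],[[0,0,0],[0,0,0],60],[[0,0,0],[0,0,0],10],[[0,0,0],[0,0,0],10],[[0,0,0],[0,0,0],10],[[0,0,0],[0,0,0],10],[[0,0,0],[0,0,0],10]]' 40 | sed -n '2p;4,6p'
python3 -m jog '[[[0,0,-0.6],[0,0,-1],10],[[0,0,-1],[0,0,-1],10],[[0,0,-1],[0,0,-1],10],[[0,0,-0.6],[0,0,-1],10],[[0,0,0],[0,0,-1],10],[[0,0,0],[0,0,0],10]]' | sed -n '2p;4,6p'
python3 go.py 619.1 169.1 60 8.6
```

```text
tcp_pos: [428.0, 223.6, 4.4]
ft_force: [-0.5, -0.1, 6.2]
width: 0.399
grip_force: 40.4
tcp_pos: [426.8, 223.2, 83.3]
ft_force: [0.1, -1.2, -0.1]
width: 0.405
grip_force: 39.9
t 47.0 tcp [426.8 223.2  83.3] rpy [180.    0.    8.6] w 34.6 grip 39.9 F [ 0.1 -1.2 -0.1]
turn units -0.01 | shift units after turn [7.28 3.29 0.93]
```

```bash
python3 -m jog '[[[0.9,0.41,0],[0,0,0],10],[[0.9,0.41,0],[0,0,0],10],[[0.9,0.41,0],[0,0,0],10],[[0.9,0.41,0],[0,0,0],10],[[0.9,0.41,0],[0,0,0],10],[[0.9,0.41,0],[0,0,0],10],[[0.9,0.41,0],[0,0,0],10],[[0.95,0.41,0.2],[0,0,0],10],[[0,0,0.5],[0,0,0],10],[[0,0,0.2],[0,0,0],10],[[0,0,0],[0,0,0],10],[[0,0,0],[0,0,0],10]]' | sed -n '2p;4,6p'
python3 -m jog '[[[0,0,0],[0,0,0],10],[[0,0,0],[0,0,0],10],[[0,0,0],[0,0,0],10]]' >/dev/null
python3 go.py 619.1 169.1 25.5 8.6
```

```text
tcp_pos: [617.3, 169.6, 60.3]
ft_force: [0.6, 0.7, 0.1]
width: 0.402
grip_force: 39.9
t 48.5 tcp [618.5 169.4  61.5] rpy [ 1.8e+02 -1.0e-01  8.6e+00] w 34.0 grip 39.9 F [ 0.7  0.5 -0.7]
turn units -0.0 | shift units after turn [0.02 0.02 1.44]
```

```bash
python3 -m jog '[[[0.02,0.02,0.5],[0,0,0],10],[[0,0,0.5],[0,0,0],10],[[0,0,0.3],[0,0,0],10],[[0,0,0.12],[0,0,0],10],[[0,0,0.04],[0,0,0],10],[[0,0,0],[0,0,0],10],[[0,0,0],[0,0,0],10]]' | sed -n '2p;4p'
python3 -m jog '[[[0,0,0],[0,0,0],60],[[0,0,0],[0,0,0],60],[[0,0,0],[0,0,0],60],[[0,0,-1],[0,0,0],0],[[0,0,-1],[0,0,0],0],[[0,0,-0.4],[0,0,0],0],[[0,0,0],[0,0,0],0],[[0,0,0],[0,0,0],0]]' | sed -n '2,3p'
python3 go.py 517.5 215.6 40 10 517.5 215.6 15 10
```

```text
tcp_pos: [617.7, 168.5, 25.4]
ft_force: [-6.3, -1.3, 9.6]
tcp_pos: [618.5, 168.7, 83.2]
ee_rot: [180.0, 0.1, 8.6]
t 50.0 tcp [618.5 168.7  83.2] rpy [1.8e+02 1.0e-01 8.6e+00] w -0.2 grip 0.0 F [-0.  -1.  -0.2]
turn units -0.36 | shift units after turn [-3.65 -2.55  1.73]
turn units -0.0 | shift units after turn [0. 0. 1.]
```

```bash
python3 -m jog '[[[0,0,0],[0,0,-0.36],0],[[-0.9,-0.64,0],[0,0,0],0],[[-0.9,-0.64,0],[0,0,0],0],[[-0.9,-0.64,0.4],[0,0,0],0],[[-0.95,-0.63,0.6],[0,0,0],0],[[0,0,0.8],[0,0,0],0],[[0,0,0.75],[0,0,0],0],[[0,0,0.14],[0,0,0],0],[[0,0,0],[0,0,0],0],[[0,0,0],[0,0,0],0]]' | sed -n '2p;4p'
python3 - <<'E'
from see import *
sp("A10",10,619,169,8.6,21)
E
for i in 1 2; do python3 -m jog '[[[0,0,0.04],[0,0,0],0],[[0,0,0],[0,0,0],0]]' | sed -n '2p;4p'; done
```

```text
tcp_pos: [517.5, 215.5, 16.1]
ft_force: [0.8, 0.1, 0.2]
A10 top [619.1 169.6   9.6] -> robot [618.6 168.8] 17.3
tcp_pos: [518.0, 215.6, 15.7]
ft_force: [-0.0, -0.4, -0.3]
tcp_pos: [518.2, 215.6, 15.2]
ft_force: [-1.3, -0.1, 0.7]
```

```bash
for i in 1 2; do python3 -m jog '[[[0,0,0.04],[0,0,0],0],[[0,0,0],[0,0,0],0]]' | sed -n '2p;4p'; done
```

```text
tcp_pos: [518.2, 215.7, 15.1]
ft_force: [-3.1, 0.2, 5.3]
tcp_pos: [518.2, 215.7, 15.1]
ft_force: [-4.0, -1.3, 9.3]
```

Touch at z ≈ 15.1 shows the square specimen is 15 mm thick, so the 10 in the square holder has to be swapped for a 5. First I do disc1 into holder B. Checking the wrist joint before centring squeezes.

```bash
python3 -m jog '[[[0,0,-1],[0,0,0],80],[[0,0,-1],[0,0,0],80],[[0,0,-0.6],[0,0,0],80]]' | sed -n '2,3p'
python3 -c "
from rig import ctrl;print(ctrl.state()['joint_positions'].round(1))"
python3 go.py 520 -101 80 10
```

```text
tcp_pos: [519.0, 216.0, 80.1]
ee_rot: [-180.0, -0.2, 10.0]
[16.8 10.9 89.5 -0.  79.5 96.8]
t 52.1 tcp [519.  216.   80.1] rpy [-180.    -0.2   10. ] w 42.9 grip 0.0 F [-0.  -0.3 -0. ]
turn units 0.01 | shift units after turn [-2.160e+00  1.249e+01  1.000e-02]
```

```bash
python3 -m jog '[[[-0.17,0.96,0],[0,0,0],75],[[-0.17,0.96,0],[0,0,0],75],[[-0.17,0.96,0],[0,0,0],75],[[-0.17,0.96,0],[0,0,0],75],[[-0.17,0.96,0],[0,0,0],75],[[-0.17,0.96,0],[0,0,0],75],[[-0.17,0.96,0],[0,0,0],75],[[-0.17,0.96,0],[0,0,0],75],[[-0.17,0.96,0],[0,0,0],75],[[-0.17,0.96,0],[0,0,0],75],[[-0.17,0.96,0],[0,0,0],75],[[-0.17,0.96,0],[0,0,0],75]]' | sed -n '2p'
python3 -m jog '[[[-0.12,0.97,0],[0,0,0],75],[[0,0,0.4],[0,0,-1],75],[[0,0,0.4],[0,0,-1],75],[[0,0,0.4],[0,0,-1],75],[[0,0,0],[0,0,-1],75],[[0,0,0],[0,0,-1],75],[[0,0,0],[0,0,-1],75],[[0,0,0],[0,0,-1],75],[[0,0,0],[0,0,-1],75],[[0,0,0],[0,0,-1],75],[[0,0,0],[0,0,-1],75],[[0,0,0],[0,0,-1],75]]' | sed -n '2p'
python3 -m jog '[[[0,0,0],[0,0,-1],75],[[0,0,0],[0,0,-1],75],[[0,0,0],[0,0,-1],75],[[0,0,0],[0,0,-1],75],[[0,0,0],[0,0,-1],75],[[0,0,0],[0,0,-1],75],[[0,0,0],[0,0,-0.5],75],[[0,0,0],[0,0,0],75]]' | sed -n '2,3p'
python3 go.py 520 -101 5 80
```

```text
tcp_pos: [517.7, -77.8, 77.8]
tcp_pos: [519.0, -101.1, 47.7]
tcp_pos: [519.1, -101.1, 47.8]
ee_rot: [-180.0, 0.0, 80.0]
t 55.4 tcp [ 519.1 -101.1   47.8] rpy [-180.    0.   80.] w 74.8 grip 0.0 F [0.1 0.5 0.1]
turn units 0.0 | shift units after turn [0.01 0.04 1.71]
```

```bash
python3 -m jog '[[[0.01,0.03,0.7],[0,0,0],75],[[0,0,0.6],[0,0,0],75],[[0,0,0.3],[0,0,0],75],[[0,0,0.1],[0,0,0],75],[[0,0,0],[0,0,0],30],[[0,0,0],[0,0,0],30],[[0,0,0],[0,0,0],30],[[0,0,0],[0,0,0],30],[[0,0,0],[0,0,0],30],[[0,0,0],[0,0,0],75],[[0,0,0],[0,0,0],75],[[0,0,0],[0,0,1],75]]' 20 | sed -n '2,6p'
python3 -m jog '[[[0,0,0],[0,0,1],75],[[0,0,0],[0,0,1],75],[[0,0,0],[0,0,1],75],[[0,0,0],[0,0,1],75],[[0,0,0],[0,0,1],75],[[0,0,0],[0,0,1],75],[[0,0,0],[0,0,1],75],[[0,0,0],[0,0,1],75],[[0,0,0],[0,0,1],75],[[0,0,0],[0,0,1],75],[[0,0,0],[0,0,1],75],[[0,0,0],[0,0,1],75]]' | sed -n '2p;4p'
python3 -m jog '[[[0,0,0],[0,0,1],75],[[0,0,0],[0,0,1],75],[[0,0,0],[0,0,1],75],[[0,0,0],[0,0,1],75],[[0,0,0],[0,0,1],75],[[0,0,0],[0,0,1],75],[[0,0,0],[0,0,1],75],[[0,0,0],[0,0,1],75],[[0,0,0],[0,0,1],75],[[0,0,0],[0,0,0.5],75]]' | sed -n '2,4p'
python3 -m jog '[[[0,0,0],[0,0,0],30],[[0,0,0],[0,0,0],30],[[0,0,0],[0,0,0],30],[[0,0,0],[0,0,0],30],[[0,0,0],[0,0,0],30]]' 50 | sed -n '2,6p'
python3 go.py 634 -4.6 60 -10
```

```text
tcp_pos: [519.8, -101.0, 5.3]
ee_rot: [-180.0, 0.0, 75.9]
ft_force: [0.5, 0.4, -0.8]
width: 0.874
grip_force: 0.0
tcp_pos: [519.8, -101.0, 5.3]
ft_force: [-0.3, 0.0, 0.6]
tcp_pos: [519.8, -101.0, 5.3]
ee_rot: [-180.0, 0.0, -10.1]
ft_force: [0.2, -0.4, 0.5]
tcp_pos: [520.3, -101.2, 6.0]
ee_rot: [180.0, -0.0, -10.0]
ft_force: [0.2, 0.5, 4.3]
width: 0.575
grip_force: 51.9
t 59.2 tcp [ 520.3 -101.2    6. ] rpy [180.  -0. -10.] w 49.1 grip 51.9 F [0.2 0.5 4.3]
turn units 0.01 | shift units after turn [ 3.81 -4.59 -2.16]
```

```bash
python3 -m jog '[[[0,0,-0.8],[0,0,0],30],[[0,0,-1],[0,0,0],30],[[0,0,-1],[0,0,0],30],[[0.76,-0.92,0],[0,0,0],30],[[0.76,-0.92,0],[0,0,0],30],[[0.76,-0.92,0],[0,0,0],30],[[0.76,-0.92,0],[0,0,0],30],[[0.77,-0.91,0],[0,0,0],30],[[0,0,0],[0,0,0],30],[[0,0,0],[0,0,0],30],[[0,0,0],[0,0,0],30],[[0,0,0],[0,0,0],30]]' | sed -n '2,6p'
python3 -m jog '[[[0,0,0],[0,0,0],30],[[0,0,0],[0,0,0],30]]' >/dev/null
python3 - <<'E'
from go import show
from vis import *
show((634,-4.6,48,-10))
c=grab("side");cv2.imwrite("pics/s4.png",cv2.resize(c["color"][180:300,230:350,::-1],None,fx=5,fy=5,interpolation=cv2.INTER_CUBIC))
E
```

```text
tcp_pos: [632.9, -5.4, 75.3]
ee_rot: [180.0, 0.0, -10.0]
ft_force: [-0.2, 1.4, -0.8]
width: 0.576
grip_force: 51.9
t 60.6 tcp [633.4  -5.1  75.8] rpy [180.  -0. -10.] w 48.9 grip 51.9 F [ 0.6 -0.3 -0.3]
turn units -0.01 | shift units after turn [ 0.02 -0.02  1.11]
```

View pics/s4.png

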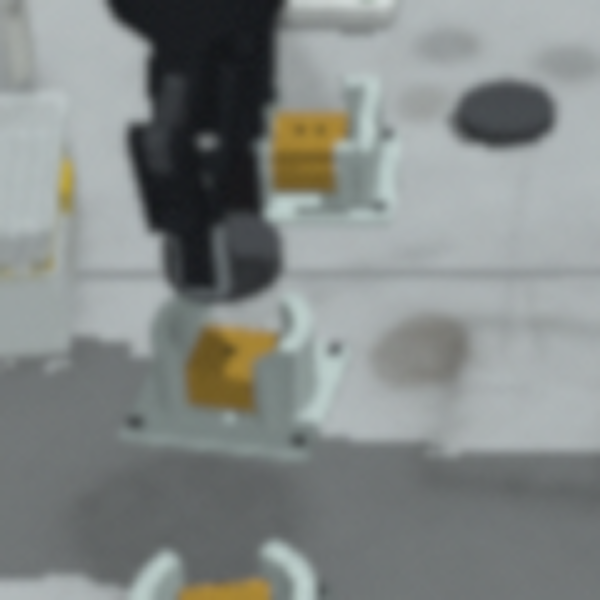

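The side view shows the disc level in the fingers, columns 165–282 and rows 210–300, above holder B with its brass stack. It also shows two dots on the square holder's stack. Now lowering carefully to feel for the rim.

```bash
python3 - <<'E'
import pickle; from vis import *
c=pickle.load(open("C0.pkl","rb"))["side"]
q=proj(c,prism("round",52,633.4,-5.1,0,69.8,84.8))-[230,180]; q=q*5+2; print(q.min(0),q.max(0))
E
python3 -m jog '[[[0.02,-0.02,0.5],[0,0,0],30],[[0,0,0.4],[0,0,0],30],[[0,0,0.12],[0,0,0],30],[[0,0,0.04],[0,0,0],30],[[0,0,0],[0,0,0],30],[[0,0,0],[0,0,0],30]]' | sed -n '2,4p'
for i in 1 2 3; do python3 -m jog '[[[0,0,0.06],[0,0,0],30],[[0,0,0],[0,0,0],30]]' | sed -n '2p;4p'; done
```

```text
[165.30159554 210.21152871] [289.03615083 308.77006448]
tcp_pos: [634.6, -4.1, 49.4]
ee_rot: [180.0, -0.0, -10.0]
ft_force: [0.6, -0.0, 0.1]
tcp_pos: [634.4, -4.2, 47.7]
ft_force: [0.1, -0.5, -1.5]
tcp_pos: [634.4, -4.2, 46.5]
ft_force: [-0.9, 0.2, 1.3]
tcp_pos: [634.2, -4.1, 45.6]
ft_force: [-2.4, 0.4, 5.2]
```

```bash
python3 -m jog '[[[-0.04,0,0],[0,0,0],30],[[0,0,0.04],[0,0,0],30],[[0,0,0],[0,0,0],30]]' | sed -n '2p;4p'
python3 -c "
from rig import ctrl;print(ctrl.state()['ft_torque'].round(2))"
python3 -m jog '[[[0,0,0.06],[0,0,0],30],[[0,0,0],[0,0,0],30]]' | sed -n '2p;4p'
python3 -c "
from rig import ctrl;print(ctrl.state()['ft_torque'].round(2))"
```

```text
tcp_pos: [633.2, -4.0, 43.1]
ft_force: [-0.1, 0.8, -2.0]
[ 0.   -0.01 -0.03]
tcp_pos: [632.6, -3.9, 40.7]
ft_force: [-0.2, 0.5, -1.1]
[0.03 0.02 0.03]
```

```bash
python3 -m jog '[[[0,0,0.1],[0,0,0],30],[[0,0,0.1],[0,0,0],30],[[0,0,0],[0,0,0],30]]' | sed -n '2p;4p'
for i in 1 2 3; do python3 -m jog '[[[0,0,0.06],[0,0,0],30],[[0,0,0],[0,0,0],30]]' | sed -n '2p;4p'; done
```

```text
tcp_pos: [632.8, -4.0, 36.2]
ft_force: [0.1, -1.0, -1.2]
tcp_pos: [633.2, -4.0, 35.3]
ft_force: [0.3, 0.7, -0.6]
tcp_pos: [633.2, -4.0, 33.9]
ft_force: [-1.3, -0.1, -0.5]
tcp_pos: [633.2, -4.0, 32.4]
ft_force: [-0.1, -0.3, -0.7]
```

```bash
python3 -m jog '[[[0,0,0.04],[0,0,0],30],[[0,0,0],[0,0,0],30]]' | sed -n '2p;4p'
python3 -m jog '[[[0,0,0],[0,0,0],75],[[0,0,0],[0,0,0],75],[[0,0,0],[0,0,0],75],[[0,0,-1],[0,0,0],0],[[0,0,-1],[0,0,0],0],[[0,0,0],[0,0,0],0],[[0,0,0],[0,0,0],0],[[0,0,0],[0,0,0],0],[[0,0,0],[0,0,0],0]]' | sed -n '2p'
python3 -m jog '[[[0,0,1],[0,0,0],0],[[0,0,0.3],[0,0,0],0],[[0,0,0.1],[0,0,0],0],[[0,0,0],[0,0,0],0]]' | sed -n '2p;4p'
```

```text
tcp_pos: [633.4, -4.0, 32.0]
ft_force: [-0.6, 0.3, 1.7]
tcp_pos: [632.3, -3.9, 79.7]
tcp_pos: [632.8, -4.0, 45.7]
ft_force: [0.7, -0.0, -0.5]
```

```bash
for i in 1 2 3; do python3 -m jog '[[[0,0,0.06],[0,0,0],0],[[0,0,0],[0,0,0],0]]' | sed -n '2p;4p'; done
```

```text
tcp_pos: [633.8, -4.0, 45.8]
ft_force: [0.4, 0.6, 0.4]
tcp_pos: [633.4, -4.0, 43.8]
ft_force: [0.2, -0.5, -0.9]
tcp_pos: [633.2, -4.0, 41.9]
ft_force: [0.1, -0.0, 0.1]
```

```bash
python3 -m jog '[[[0,0,0.04],[0,0,0],0],[[0,0,0],[0,0,0],0]]' | sed -n '2p;4p';python3 -m jog '[[[0,0,0.04],[0,0,0],0],[[0,0,0],[0,0,0],0]]' | sed -n '2p;4p'
python3 -m jog '[[[0,0,-1],[0,0,0],60],[[0,0,-0.6],[0,0,0],60],[[0,0,0],[0,0,1],60],[[0,0,0],[0,0,1],60],[[0,0,0],[0,0,0.5],60],[[0,0,0],[0,0,0],60],[[0,0,0],[0,0,0],60]]' | sed -n '2,3p'
python3 go.py 614.0 -177.6 80 0
```

```text
tcp_pos: [633.4, -4.0, 41.2]
ft_force: [1.1, -0.1, 0.2]
tcp_pos: [633.5, -4.0, 41.1]
ft_force: [-2.9, 0.1, 5.6]
tcp_pos: [633.5, -4.0, 80.2]
ee_rot: [-180.0, -0.0, -19.9]
t 66.5 tcp [633.5  -4.   80.2] rpy [-180.    -0.   -19.9] w 59.7 grip 0.0 F [ 0.2 -0.1 -0.9]
turn units -4.98 | shift units after turn [-0.78  6.94  0.01]
```

```bash
python3 -m jog '[[[0,0,0],[0,0,-1],60],[[0,0,0],[0,0,-1],60],[[0,0,0],[0,0,-1],60],[[0,0,0],[0,0,-1],60],[[0,0,0],[0,0,-0.98],60],[[-0.1,0.87,0],[0,0,0],60],[[-0.1,0.87,0],[0,0,0],60],[[-0.1,0.87,0],[0,0,0],60],[[-0.1,0.87,0],[0,0,0],60],[[-0.1,0.87,0],[0,0,0],60],[[-0.1,0.87,0],[0,0,0],60],[[-0.1,0.87,0],[0,0,0],60]]' >/dev/null
python3 -m jog '[[[-0.08,0.85,0],[0,0,0],60],[[0,0,0.4],[0,0,0],60],[[0,0,0],[0,0,0],60],[[0,0,0],[0,0,0],60],[[0,0,0],[0,0,0],60]]' | sed -n '2,3p'
python3 go.py 613.8 -177.4 25.5 0
```

```text
tcp_pos: [613.8, -176.3, 70.0]
ee_rot: [-180.0, 0.0, 0.0]
t 68.2 tcp [ 613.8 -176.3   70. ] rpy [-180.    0.    0.] w 60.0 grip 0.0 F [0.7 0.5 0.2]
turn units 0.01 | shift units after turn [-0.    0.04  1.78]
```

```bash
python3 -m jog '[[[0,0.04,0.8],[0,0,0],60],[[0,0,0.6],[0,0,0],60],[[0,0,0.36],[0,0,0],60],[[0,0,0],[0,0,0],60],[[0,0,0],[0,0,0],10],[[0,0,0],[0,0,0],10],[[0,0,0],[0,0,0],10],[[0,0,0],[0,0,0],10],[[0,0,0],[0,0,0],10]]' 40 | sed -n '2p;4,6p'
python3 -m jog '[[[0,0,-0.6],[0,0,0],10],[[0,0,-1],[0,0,0],10],[[0,0,-0.6],[0,0,0],10],[[-0.92,0.24,0],[0,0,0],10],[[-0.92,0.24,0],[0,0,0],10],[[-0.92,0.24,0],[0,0,0],10],[[-0.92,0.24,0],[0,0,0],10],[[-0.92,0.24,0],[0,0,0],10],[[-0.92,0.24,0.2],[0,0,0],10],[[-0.92,0.24,0.4],[0,0,0],10],[[-0.92,0.24,0.6],[0,0,0],10],[[0,0,0.8],[0,0,0],10]]' | sed -n '2p;5,6p'
python3 -m jog '[[[0,0,0],[0,0,0],10],[[0,0,0],[0,0,0],10],[[0,0,0],[0,0,0],10]]' | sed -n '2p;5,6p'
```

```text
tcp_pos: [614.4, -178.7, 27.2]
ft_force: [0.9, -0.3, 3.3]
width: 0.398
grip_force: 40.2
tcp_pos: [428.1, -227.3, 32.1]
width: 0.395
grip_force: 39.8
tcp_pos: [430.9, -226.8, 32.6]
width: 0.4
grip_force: 39.9
```

```bash
python3 -m jog '[[[0,0,0.6],[0,0,0],10],[[0,0,0.4],[0,0,0],10],[[0,0,0.04],[0,0,0],10],[[0,0,0],[0,0,0],60],[[0,0,0],[0,0,0],60],[[0,0,0],[0,0,0],60],[[0,0,-1],[0,0,0],60],[[0.05,-0.85,-0.2],[0,0,0],60],[[0.05,-0.85,0],[0,0,0],60],[[0.05,-0.85,0],[0,0,0],60],[[0.04,-0.85,0],[0,0,0],60],[[0,0,0],[0,0,0],60]]' | sed -n '2p'
python3 -m jog '[[[0,0,0],[0,0,0],60],[[0,0,0],[0,0,0],60],[[0,0,0],[0,0,0],60]]' | sed -n '2p'
python3 go.py 435.7 -141.9 -0.5 0.5
```

```text
tcp_pos: [434.3, -139.4, 35.3]
tcp_pos: [434.5, -142.1, 35.2]
t 72.1 tcp [ 434.5 -142.1   35.2] rpy [ 1.8e+02 -0.0e+00 -1.0e-01] w 60.0 grip 0.0 F [ 0.2 -0.3 -0. ]
turn units -0.15 | shift units after turn [ 0.05 -0.01  1.43]
```

```bash
python3 -m jog '[[[0.05,0,0.6],[0,0,0],60],[[0,0,0.5],[0,0,0],60],[[0,0,0.28],[0,0,0],60],[[0,0,0.04],[0,0,0],60],[[0,0,0],[0,0,0],60],[[0,0,0],[0,0,0],10],[[0,0,0],[0,0,0],10],[[0,0,0],[0,0,0],10],[[0,0,0],[0,0,0],10],[[0,0,0],[0,0,0],10]]' 40 | sed -n '2p;4,6p'
python3 -m jog '[[[0,0,-0.5],[0,0,0],10],[[0,0,-1],[0,0,0],10],[[0,0,-1],[0,0,0],10],[[0,0,-0.5],[0,0,0],10],[[0,0,0],[0,0,0],10],[[0,0,0],[0,0,0],10]]' | sed -n '2p;4,6p'
python3 go.py 614.6 -178.2 60 0
```

```text
tcp_pos: [436.4, -141.6, 0.4]
ft_force: [0.8, 0.1, 4.4]
width: 0.401
grip_force: 40.3
tcp_pos: [435.2, -141.1, 74.0]
ft_force: [1.0, 0.4, -0.0]
width: 0.398
grip_force: 39.9
t 73.7 tcp [ 435.2 -141.1   74. ] rpy [-1.8e+02  0.0e+00 -1.0e-01] w 34.0 grip 39.9 F [ 1.   0.4 -0. ]
turn units -0.01 | shift units after turn [7.18 1.49 0.56]
```

```bash
python3 -m jog '[[[0.9,0.185,0],[0,0,0],10],[[0.9,0.185,0],[0,0,0],10],[[0.9,0.185,0],[0,0,0],10],[[0.9,0.185,0],[0,0,0],10],[[0.9,0.185,0],[0,0,0],10],[[0.9,0.185,0],[0,0,0],10],[[0.9,0.185,0],[0,0,0],10],[[0.86,0.185,0.3],[0,0,0],10],[[0,0,0.3],[0,0,0],10],[[0,0,0],[0,0,0],10],[[0,0,0],[0,0,0],10],[[0,0,0],[0,0,0],10]]' >/dev/null
python3 -m jog '[[[0,0,0],[0,0,0],10],[[0,0,0],[0,0,0],10]]' | sed -n '2p;4,6p'
python3 go.py 614.6 -178.2 22 0
```

```text
tcp_pos: [614.5, -178.5, 60.3]
ft_force: [-0.8, -0.1, -0.0]
width: 0.401
grip_force: 39.9
t 75.1 tcp [ 614.5 -178.5   60.3] rpy [ 1.8e+02 -1.0e-01 -1.0e-01] w 34.2 grip 39.9 F [-0.8 -0.1 -0. ]
turn units -0.01 | shift units after turn [ 0.   -0.01  1.53]
```

```bash
python3 -m jog '[[[0,0,0.6],[0,0,0],10],[[0,0,0.6],[0,0,0],10],[[0,0,0.26],[0,0,0],10],[[0,0,0.06],[0,0,0],10],[[0,0,0.04],[0,0,0],10],[[0,0,0],[0,0,0],10],[[0,0,0],[0,0,0],10]]' | sed -n '2p;4p'
python3 -m jog '[[[0,0,0],[0,0,0],60],[[0,0,0],[0,0,0],60],[[0,0,0],[0,0,0],60],[[0,0,-1],[0,0,0],75],[[0,0,-1],[0,0,0],75],[[0,0,-0.4],[0,0,0],75],[[-0.98,0.55,0],[0,0,0],75],[[-0.98,0.55,0],[0,0,0],75],[[-0.98,0.55,0],[0,0,0],75],[[-0.98,0.55,0],[0,0,0],75],[[0,0,0],[0,0,0],75],[[0,0,0],[0,0,0],75]]' >/dev/null
python3 -m jog '[[[0,0,0.4],[0,0,1],75],[[0,0,0.4],[0,0,1],75],[[0,0,0.4],[0,0,1],75],[[0,0,0],[0,0,1],75],[[0,0,0],[0,0,1],75],[[0,0,0],[0,0,1],75],[[0,0,0],[0,0,1],75],[[0,0,0],[0,0,1],75],[[0,0,0],[0,0,1],75],[[0,0,0],[0,0,1],75],[[0,0,0],[0,0,1],75],[[0,0,0],[0,0,1],75]]' | sed -n '2,3p'
python3 - <<'E'
from see import *
from go import show
c2=grab("side")
sp("S5",5,614.5,-178,0,21)
p,f=fit(c,"round",52,10,516.6,-232.2,0,0,"dark",r=26);print(p.round(1),f)
p,f=fit(c2,"round",52,10,517.8,-236.5,0,0,"dark",r=26);print("side",p.round(1),f)
show((516.3,-233.4,5,-48))
E
```

```text
tcp_pos: [613.2, -177.9, 21.5]
ft_force: [-7.1, 2.7, 10.2]
tcp_pos: [517.6, -232.6, 50.1]
ee_rot: [-180.0, 0.0, -48.1]
S5 top [ 6.135e+02 -1.757e+02 -4.000e-01] -> robot [ 613.  -176.5] 6.3
[ 600.2 -247.6   -2.8] 0.010255215829877014
side [ 5.204e+02 -2.372e+02 -1.000e-01] 134.52405523124023
t 78.3 tcp [ 517.5 -232.7   50.2] rpy [-180.    0.  -48.] w 74.7 grip 0.0 F [-0.1  0.7  0.4]
turn units 0.01 | shift units after turn [-0.01  0.05  1.81]
```

```bash
python3 -m jog '[[[0,0.04,0.7],[0,0,0],75],[[0,0,0.6],[0,0,0],75],[[0,0,0.4],[0,0,0],75],[[0,0,0.1],[0,0,0],75],[[0,0,0],[0,0,0],30],[[0,0,0],[0,0,0],30],[[0,0,0],[0,0,0],30],[[0,0,0],[0,0,0],30],[[0,0,0],[0,0,0],30]]' 20 | sed -n '2,6p'
python3 -m jog '[[[0,0,0],[0,0,0],75],[[0,0,0],[0,0,0],75],[[0,0,0],[0,0,-1],75],[[0,0,0],[0,0,-1],75],[[0,0,0],[0,0,-1],75],[[0,0,0],[0,0,-1],75],[[0,0,0],[0,0,-1],75],[[0,0,0],[0,0,-1],75],[[0,0,0],[0,0,-1],75],[[0,0,0],[0,0,-1],75],[[0,0,0],[0,0,-1],75],[[0,0,0],[0,0,-1],75]]' | sed -n '2p;4p'
python3 -m jog '[[[0,0,0],[0,0,-1],75],[[0,0,0],[0,0,-1],75],[[0,0,0],[0,0,-1],75],[[0,0,0],[0,0,-1],75],[[0,0,0],[0,0,-0.16],75],[[0,0,0],[0,0,0],30],[[0,0,0],[0,0,0],30],[[0,0,0],[0,0,0],30],[[0,0,0],[0,0,0],30],[[0,0,0],[0,0,0],30]]' 50 | sed -n '2,6p'
python3 go.py 618.8 169 80 8.6
```

```text
tcp_pos: [518.0, -235.9, 9.6]
ee_rot: [-179.9, -0.4, -48.1]
ft_force: [-1.3, -0.4, 9.6]
width: 0.356
grip_force: 4.5
tcp_pos: [515.6, -233.9, 5.2]
ft_force: [-0.1, 0.1, -0.2]
tcp_pos: [518.3, -234.5, 9.6]
ee_rot: [179.9, -0.3, 8.5]
ft_force: [-0.3, 3.4, 12.6]
width: 0.354
grip_force: 6.5
t 81.4 tcp [ 518.3 -234.5    9.6] rpy [179.9  -0.3   8.5] w 30.2 grip 6.5 F [-0.3  3.4 12.6]
turn units -0.01 | shift units after turn [  6.39 -15.36  -2.82]
```

```bash
python3 -m jog '[[[0,0,-0.3],[0,0,0],75],[[0,0,0],[0,0,0],75],[[0,0,0],[0,0,0],75],[[0,0,0.3],[0,0,0],75],[[0,0,0.28],[0,0,0],75],[[0,0,0],[0,0,0],75],[[0,0,0],[0,0,0],75]]' | sed -n '2,4p'
python3 -m jog '[[[0,0,0],[0,0,0],40],[[0,0,0],[0,0,0],40],[[0,0,0],[0,0,0],40],[[0,0,0],[0,0,0],40],[[0,0,0],[0,0,0],40]]' 20 | sed -n '2,6p'
```

```text
tcp_pos: [515.2, -233.7, -2.5]
ee_rot: [-179.9, 0.1, 8.6]
ft_force: [0.2, 0.1, 0.8]
tcp_pos: [516.3, -234.3, -0.8]
ee_rot: [179.9, -0.1, 8.6]
ft_force: [1.2, 0.4, 0.7]
width: 0.596
grip_force: 21.2
```

```bash
python3 -m jog '[[[0,0,0],[0,0,0],75],[[0,0,0],[0,0,0],75],[[0,0,0],[0,0,1],75],[[0,0,0],[0,0,1],75],[[0,0,0],[0,0,1],75],[[0,0,0],[0,0,1],75],[[0,0,0],[0,0,1],75],[[0,0,0],[0,0,1],75],[[0,0,0],[0,0,1],75],[[0,0,0],[0,0,1],75],[[0,0,0],[0,0,1],75],[[0,0,0],[0,0,1],75]]' | sed -n '2p;4p'
python3 -m jog '[[[0,0,0],[0,0,1],75],[[0,0,0],[0,0,1],75],[[0,0,0],[0,0,1],75],[[0,0,0],[0,0,1],75],[[0,0,0],[0,0,1],75],[[0,0,0],[0,0,0],40],[[0,0,0],[0,0,0],40],[[0,0,0],[0,0,0],40],[[0,0,0],[0,0,0],40],[[0,0,0],[0,0,0],40]]' 40 | sed -n '2,6p'
python3 -m jog '[[[0,0,-0.8],[0,0,-1],40],[[0,0,-1],[0,0,-1],40],[[0,0,-1],[0,0,-1],40],[[0,0,-0.6],[0,0,-1],40],[[0,0,0],[0,0,-1],40],[[0,0,0],[0,0,-1],40],[[0,0,0],[0,0,-1],40],[[0,0,0],[0,0,-1],40],[[0,0,0],[0,0,-1],40],[[0,0,0],[0,0,-1],40],[[0,0,0],[0,0,-1],40],[[0,0,0],[0,0,-1],40]]' | sed -n '2p;4,6p'
python3 -m jog '[[[0,0,0],[0,0,-1],40],[[0,0,0],[0,0,-1],40],[[0,0,0],[0,0,-1],40],[[0,0,0],[0,0,0],40],[[0,0,0],[0,0,0],40]]' | sed -n '2,6p'
python3 go.py 618.8 169 85 8.6
```

```text
tcp_pos: [515.5, -233.8, -1.9]
ft_force: [0.2, 0.1, 1.0]
tcp_pos: [516.0, -234.1, -1.2]
ee_rot: [-180.0, -0.0, -51.4]
ft_force: [-0.1, 0.4, 1.7]
width: 0.582
grip_force: 41.7
tcp_pos: [515.4, -233.8, 82.8]
ft_force: [0.5, -0.1, -0.2]
width: 0.582
grip_force: 41.6
tcp_pos: [515.6, -233.9, 83.1]
ee_rot: [-180.0, 0.0, 8.5]
ft_force: [0.1, 0.1, -1.3]
width: 0.584
grip_force: 41.6
t 86.5 tcp [ 515.6 -233.9   83.1] rpy [-180.     0.     8.5] w 49.9 grip 41.6 F [ 0.1  0.1 -1.3]
turn units -0.02 | shift units after turn [  6.49 -15.32  -0.08]
```

```bash
python3 -m jog '[[[0.4,-0.96,0],[0,0,0],40],[[0.4,-0.96,0],[0,0,0],40],[[0.4,-0.96,0],[0,0,0],40],[[0.4,-0.96,0],[0,0,0],40],[[0.4,-0.96,0],[0,0,0],40],[[0.4,-0.96,0],[0,0,0],40],[[0.4,-0.96,0],[0,0,0],40],[[0.4,-0.96,0],[0,0,0],40],[[0.4,-0.96,0],[0,0,0],40],[[0.4,-0.96,0],[0,0,0],40],[[0.4,-0.96,0],[0,0,0],40],[[0.4,-0.96,0],[0,0,0],40]]' | sed -n '2p;5,6p'
python3 -m jog '[[[0.42,-0.96,0],[0,0,0],40],[[0.42,-0.96,0],[0,0,0],40],[[0.42,-0.96,0],[0,0,0],40],[[0.42,-0.96,0.3],[0,0,0],40],[[0,0,0.6],[0,0,0],40],[[0,0,0.3],[0,0,0],40],[[0,0,0],[0,0,0],40],[[0,0,0],[0,0,0],40],[[0,0,0],[0,0,0],40],[[0,0,0],[0,0,0],40],[[0,0,0],[0,0,0],40]]' | sed -n '2,6p'
python3 go.py 618.7 169.4 43 8.6
```

```text
tcp_pos: [591.5, 69.7, 83.4]
width: 0.588
grip_force: 41.6
tcp_pos: [619.1, 169.5, 54.3]
ee_rot: [180.0, -0.1, 8.5]
ft_force: [-0.6, 0.1, -0.5]
width: 0.584
grip_force: 41.7
t 88.8 tcp [619.1 169.5  54.3] rpy [ 1.8e+02 -1.0e-01  8.5e+00] w 49.9 grip 41.7 F [-0.6  0.1 -0.5]
turn units -0.01 | shift units after turn [-0.02  0.    0.45]
```

```bash
python3 -m jog '[[[-0.02,0,0.4],[0,0,0],40],[[0,0,0.06],[0,0,0],40],[[0,0,0],[0,0,0],40]]' | sed -n '2p;4p'
for i in 1 2 3; do python3 -m jog '[[[0,0,0.06],[0,0,0],40],[[0,0,0],[0,0,0],40]]' | sed -n '2p;4p'; done
```

```text
tcp_pos: [617.4, 169.6, 40.8]
ft_force: [-1.1, -0.4, -0.1]
tcp_pos: [618.2, 169.8, 40.4]
ft_force: [0.7, 0.4, -0.2]
tcp_pos: [618.2, 169.8, 38.9]
ft_force: [0.9, -0.6, -0.8]
tcp_pos: [618.1, 169.7, 37.3]
ft_force: [-0.6, -0.3, -0.7]
```

Entering without contact, so I continue down.

```bash
python3 -m jog '[[[0,0,0.08],[0,0,0],40],[[0,0,0.08],[0,0,0],40],[[0,0,0],[0,0,0],40]]' | sed -n '2p;4p'
for i in 1 2 3; do python3 -m jog '[[[0,0,0.05],[0,0,0],40],[[0,0,0],[0,0,0],40]]' | sed -n '2p;4p'; done
```

```text
tcp_pos: [617.9, 169.7, 33.0]
ft_force: [-0.5, -0.9, -0.9]
tcp_pos: [618.1, 169.7, 32.1]
ft_force: [-0.9, -0.4, -1.0]
tcp_pos: [618.1, 169.7, 30.9]
ft_force: [0.5, -0.1, -0.6]
tcp_pos: [618.3, 169.8, 29.8]
ft_force: [0.8, -0.5, -0.8]
```

```bash
python3 -m jog '[[[0,0,0.03],[0,0,0],40],[[0,0,0],[0,0,0],40]]' | sed -n '2p;4p'
python3 -m jog '[[[0,0,0],[0,0,0],75],[[0,0,0],[0,0,0],75],[[0,0,0],[0,0,0],75],[[0,0,-1],[0,0,0],0],[[0,0,-1],[0,0,0],0],[[0,0,0],[0,0,0],0],[[0,0,0],[0,0,0],0],[[0,0,0],[0,0,0],0],[[0,0,0],[0,0,0],0]]' | sed -n '2p'
python3 -m jog '[[[0,0,1],[0,0,0],0],[[0,0,0.2],[0,0,0],0],[[0,0,0.1],[0,0,0],0],[[0,0,0],[0,0,0],0],[[0,0,0],[0,0,0],0]]' | sed -n '2p;4p'
for i in 1 2; do python3 -m jog '[[[0,0,0.06],[0,0,0],0],[[0,0,0],[0,0,0],0]]' | sed -n '2p;4p'; done
```

```text
tcp_pos: [618.3, 169.8, 29.8]
ft_force: [-1.0, -0.0, 3.1]
tcp_pos: [617.1, 169.6, 77.1]
tcp_pos: [618.7, 169.9, 47.3]
ft_force: [0.7, 0.9, 1.3]
tcp_pos: [618.5, 169.8, 45.6]
ft_force: [0.3, -0.7, 0.2]
tcp_pos: [618.1, 169.7, 43.5]
ft_force: [-0.1, 0.1, -0.5]
```

```bash
for i in 1 2 3; do python3 -m jog '[[[0,0,0.04],[0,0,0],0],[[0,0,0],[0,0,0],0]]' | sed -n '2p;4p'; done
python3 -m jog '[[[0,0,-1],[0,0,0],75],[[0,0,-0.6],[0,0,-0.36],75],[[0,0,0],[0,0,0],75],[[0,0,0],[0,0,0],75]]' | sed -n '2,3p'
python3 go.py 517.5 215.6 50 10
```

```text
tcp_pos: [618.1, 169.7, 42.3]
ft_force: [0.6, 0.6, 1.0]
tcp_pos: [618.1, 169.8, 41.4]
ft_force: [0.1, -0.2, -0.4]
tcp_pos: [618.3, 169.8, 41.1]
ft_force: [-1.5, 0.8, 3.3]
tcp_pos: [618.5, 169.8, 80.9]
ee_rot: [180.0, -0.1, 10.0]
t 93.6 tcp [618.5 169.8  80.9] rpy [ 1.8e+02 -1.0e-01  1.0e+01] w 58.2 grip 0.0 F [-0.5 -0.3  0. ]
turn units 0.01 | shift units after turn [-3.66 -2.5   1.24]
```

```bash
python3 - <<'E'
from see import *
c2=grab("side")
for n,d,x,y in(("top",c,518.5,216.5),("side",c2,519.9,213.3)):
    p,f=fit(d,"sq",50,15,x,y,10,0,"dark",r=26);print(n,p.round(1),round(f,1))
E
python3 -m jog '[[[-0.9,-0.62,0],[0,0,0],75],[[-0.9,-0.62,0],[0,0,0],75],[[-0.9,-0.62,0.3],[0,0,0],75],[[-0.96,-0.62,0.5],[0,0,0],75],[[0,0,0.4],[0,0,0],75],[[0,0,0],[0,0,0],75],[[0,0,0],[0,0,0],75],[[0,0,0],[0,0,0],75]]' | sed -n '2,3p'
python3 go.py 517.7 215.5 1 10
```

```text
top [489.1 197.9  20.8] 250.1
side [519.1 212.8   8.9] 28.6
tcp_pos: [518.6, 214.6, 51.0]
ee_rot: [180.0, -0.1, 10.0]
t 94.5 tcp [518.6 214.6  51. ] rpy [ 1.8e+02 -1.0e-01  1.0e+01] w 74.9 grip 0.0 F [-0.2  0.4  0.2]
turn units -0.01 | shift units after turn [-0.03 -0.04  2.  ]
```

```bash
python3 -m jog '[[[-0.03,-0.04,0],[0,0,-1],75],[[0,0,0],[0,0,-1],75],[[0,0,0],[0,0,-1],75],[[0,0,0],[0,0,-1],75],[[0,0,0],[0,0,-1],75],[[0,0,0],[0,0,-1],75],[[0,0,0],[0,0,-1],75],[[0,0,0],[0,0,-1],75],[[0,0,0],[0,0,-1],75],[[0,0,0],[0,0,-1],75],[[0,0,0],[0,0,-1],75],[[0,0,0],[0,0,-1],75]]' | sed -n '2p'
python3 -m jog '[[[0,0,0],[0,0,-1],75],[[0,0,0],[0,0,-1],75],[[0,0,0],[0,0,-1],75],[[0,0,0],[0,0,-1],75],[[0,0,0],[0,0,-1],75],[[0,0,0],[0,0,-1],75],[[0,0,0],[0,0,-1],75],[[0,0,0],[0,0,-1],75],[[0,0,0],[0,0,-1],75],[[0,0,0],[0,0,-1],75],[[0,0,0],[0,0,-0.5],75],[[0,0,0],[0,0,0],75]]' | sed -n '2,3p'
python3 -m jog '[[[0,0,0.7],[0,0,0],75],[[0,0,0.7],[0,0,0],75],[[0,0,0.45],[0,0,0],75],[[0,0,0.1],[0,0,0],75],[[0,0,0],[0,0,0],75],[[0,0,0],[0,0,0],40],[[0,0,0],[0,0,0],40],[[0,0,0],[0,0,0],40],[[0,0,0],[0,0,0],40],[[0,0,0],[0,0,0],40]]' 20 | sed -n '2,6p'
```

```text
tcp_pos: [517.8, 215.4, 51.3]
tcp_pos: [517.6, 215.5, 51.3]
ee_rot: [179.9, 0.0, 100.0]
tcp_pos: [517.3, 216.0, 3.0]
ee_rot: [179.9, -0.0, 100.0]
ft_force: [0.0, -0.1, 4.5]
width: 0.58
grip_force: 21.7
```

```bash
python3 -m jog '[[[0,0,0],[0,0,0],75],[[0,0,0],[0,0,0],75],[[0,0,-1],[0,0,0],75],[[0,0,0],[0,0,1],75],[[0,0,0],[0,0,1],75],[[0,0,0],[0,0,1],75],[[0,0,0],[0,0,1],75],[[0,0,0],[0,0,1],75],[[0,0,0],[0,0,1],75],[[0,0,0],[0,0,1],75],[[0,0,0],[0,0,1],75],[[0,0,0],[0,0,1],75]]' | sed -n '2p'
python3 -m jog '[[[0,0,0],[0,0,1],75],[[0,0,0],[0,0,1],75],[[0,0,0],[0,0,1],75],[[0,0,0],[0,0,1],75],[[0,0,0],[0,0,1],75],[[0,0,0],[0,0,1],75],[[0,0,0],[0,0,1],75],[[0,0,0],[0,0,1],75],[[0,0,0],[0,0,1],75],[[0,0,0],[0,0,1],75],[[0,0,0],[0,0,1],75],[[0,0,0],[0,0,1],75]]' | sed -n '2p'
python3 -m jog '[[[0,0,0],[0,0,1],75],[[0,0,0.6],[0,0,0.5],75],[[0,0,0.4],[0,0,0],75],[[0,0,0],[0,0,0],75],[[0,0,0],[0,0,0],40],[[0,0,0],[0,0,0],40],[[0,0,0],[0,0,0],40],[[0,0,0],[0,0,0],40],[[0,0,0],[0,0,0],40]]' 45 | sed -n '2,6p'
python3 go.py 613.8 -178 85 0
```

```text
tcp_pos: [515.7, 215.6, 25.9]
tcp_pos: [515.7, 215.6, 26.0]
tcp_pos: [516.9, 215.9, 2.4]
ee_rot: [-180.0, -0.1, 10.0]
ft_force: [-0.1, 0.1, 2.8]
width: 0.57
grip_force: 48.3
t 101.2 tcp [516.9 215.9   2.4] rpy [-1.8e+02 -1.0e-01  1.0e+01] w 48.7 grip 48.3 F [-0.1  0.1  2.8]
turn units 2.51 | shift units after turn [ 3.88 15.75 -3.3 ]
```

```bash
python3 -m jog '[[[0,0,-0.7],[0,0,0.7],40],[[0,0,-1],[0,0,0.7],40],[[0,0,-1],[0,0,0.7],40],[[0,0,-0.6],[0,0,0.5],40],[[0.24,0.98,0],[0,0,0],40],[[0.24,0.98,0],[0,0,0],40],[[0.24,0.98,0],[0,0,0],40],[[0.24,0.98,0],[0,0,0],40],[[0.24,0.98,0],[0,0,0],40],[[0.24,0.98,0],[0,0,0],40],[[0.24,0.98,0],[0,0,0],40],[[0.24,0.98,0],[0,0,0],40]]' | sed -n '2p;5,6p'
python3 -m jog '[[[0.24,0.98,0],[0,0,0],40],[[0.24,0.98,0],[0,0,0],40],[[0.24,0.98,0],[0,0,0],40],[[0.24,0.98,0],[0,0,0],40],[[0.24,0.98,0],[0,0,0],40],[[0.24,0.98,0],[0,0,0],40],[[0.24,0.98,0],[0,0,0],40],[[0.24,0.98,0],[0,0,0],40],[[0,0,0.6],[0,0,0],40],[[0,0,0.4],[0,0,0],40],[[0,0,0],[0,0,0],40],[[0,0,0],[0,0,0],40]]' | sed -n '2p;5,6p'
python3 -m jog '[[[0,0,0],[0,0,0],40],[[0,0,0],[0,0,0],40],[[0,0,0],[0,0,0],40]]' | sed -n '2,6p'
python3 go.py 614.2 -178.2 47 -0.4
```

```text
tcp_pos: [562.9, 18.4, 83.9]
width: 0.568
grip_force: 48.1
tcp_pos: [609.1, -175.5, 58.2]
width: 0.571
grip_force: 48.1
tcp_pos: [610.2, -176.7, 60.1]
ee_rot: [180.0, -0.1, -0.3]
ft_force: [-0.1, 0.3, -1.1]
width: 0.569
grip_force: 48.1
t 103.9 tcp [ 610.2 -176.7   60.1] rpy [ 1.8e+02 -1.0e-01 -3.0e-01] w 48.6 grip 48.1 F [-0.1  0.3 -1.1]
turn units 0.01 | shift units after turn [0.16 0.06 0.52]
```

```bash
python3 -m jog '[[[0.16,0.06,0.3],[0,0,0],40],[[0,0,0.22],[0,0,0],40],[[0,0,0],[0,0,0],40],[[0,0,0],[0,0,0],40],[[0,0,0],[0,0,0],40]]' | sed -n '2,3p'
for i in 1 2 3; do python3 -m jog '[[[0,0,0.06],[0,0,0],40],[[0,0,0],[0,0,0],40]]' | sed -n '2p;4p'; done
```

```text
tcp_pos: [613.8, -178.5, 46.3]
ee_rot: [180.0, 0.0, -0.4]
tcp_pos: [613.8, -178.4, 44.8]
ft_force: [-0.8, -0.3, -1.7]
tcp_pos: [613.7, -178.4, 43.1]
ft_force: [0.6, 0.6, -0.8]
tcp_pos: [613.7, -178.3, 41.6]
ft_force: [-0.1, 0.3, 0.6]
```

```bash
for i in 1 2 3; do python3 -m jog '[[[0,0,0.06],[0,0,0],40],[[0,0,0],[0,0,0],40]]' | sed -n '2p;4p'; done
```

```text
tcp_pos: [613.7, -178.4, 40.0]
ft_force: [0.3, 0.1, -0.3]
tcp_pos: [613.7, -178.3, 38.5]
ft_force: [0.0, 0.0, -1.7]
tcp_pos: [613.7, -178.3, 37.0]
ft_force: [-0.4, -1.0, -1.8]
```

```bash
python3 -m jog '[[[0,0,0.1],[0,0,0],40],[[0,0,0.08],[0,0,0],40],[[0,0,0.08],[0,0,0],40],[[0,0,0],[0,0,0],40]]' | sed -n '2p;4p'
for i in 1 2 ; do python3 -m jog '[[[0,0,0.05],[0,0,0],40],[[0,0,0],[0,0,0],40]]' | sed -n '2p;4p'; done
```

```text
tcp_pos: [613.5, -178.3, 30.2]
ft_force: [0.5, 0.6, -1.0]
tcp_pos: [613.8, -178.4, 29.4]
ft_force: [-0.2, 0.5, -0.4]
tcp_pos: [614.0, -178.5, 28.5]
ft_force: [-0.0, -0.0, 0.0]
```

```bash
python3 -m jog '[[[0,0,0.03],[0,0,0],40],[[0,0,0],[0,0,0],40]]' | sed -n '2p;4p'
python3 -m jog '[[[0,0,0],[0,0,0],75],[[0,0,0],[0,0,0],75],[[0,0,0],[0,0,0],75],[[0,0,-1],[0,0,0],0],[[0,0,-1],[0,0,0],0],[[0,0,0],[0,0,0],0],[[0,0,0],[0,0,0],0],[[0,0,0],[0,0,0],0],[[0,0,0],[0,0,0],0]]' | sed -n '2p'
python3 -m jog '[[[0,0,1],[0,0,0],0],[[0,0,0.2],[0,0,0],0],[[0,0,0.1],[0,0,0],0],[[0,0,0],[0,0,0],0],[[0,0,0],[0,0,0],0]]' | sed -n '2p;4p'
```

```text
tcp_pos: [614.0, -178.5, 28.5]
ft_force: [-2.0, 0.3, 3.3]
tcp_pos: [612.8, -178.0, 75.6]
tcp_pos: [614.3, -178.6, 45.8]
ft_force: [-0.9, 0.0, 0.5]
```

```bash
python3 -m jog '[[[0,0,0.1],[0,0,0],0],[[0,0,0],[0,0,0],0],[[0,0,0],[0,0,0],0]]' | sed -n '2p;4p'
for i in 1 2 3; do python3 -m jog '[[[0,0,0.04],[0,0,0],0],[[0,0,0],[0,0,0],0]]' | sed -n '2p;4p'; done
python3 -m jog '[[[0,0,-1],[0,0,0],0],[[0,0,-1],[0,0,0],0],[[0,0,-1],[0,0,0],0],[[-0.9,0.5,0],[0,0,0],0],[[-0.9,0.9,0],[0,0,0],0],[[-0.9,0.9,0],[0,0,0],0],[[-0.9,0.9,0],[0,0,0],0],[[-0.9,0.9,0],[0,0,0],0],[[-0.9,0.9,0],[0,0,0],0],[[-0.9,0.9,0],[0,0,0],0],[[-0.9,0.9,0],[0,0,0],0],[[0,0,0],[0,0,0],0]]' | sed -n '2p'
python3 - <<'E'
from vis import *
c=grab("top");s=grab("side")
a=cv2.resize(c["color"][150:300,180:440,::-1],None,fx=3,fy=3,interpolation=cv2.INTER_CUBIC)[:250]
b=cv2.resize(s["color"][165:345,240:350,::-1],None,fx=3,fy=3,interpolation=cv2.INTER_CUBIC)
b=cv2.rotate(b,cv2.ROTATE_90_COUNTERCLOCKWISE)
w=780;out=np.zeros((590,w,3),np.uint8);out[:250,:a.shape[1]]=a[:, :w];out[255:255+b.shape[0],:b.shape[1]]=b[:335,:w]
cv2.imwrite("pics/fin.png",out)
E
```

```text
tcp_pos: [613.9, -178.4, 42.9]
ft_force: [0.3, -1.0, 0.9]
tcp_pos: [613.8, -178.4, 41.5]
ft_force: [-0.4, 0.2, 0.3]
tcp_pos: [614.0, -178.5, 41.1]
ft_force: [-0.8, -0.4, 2.5]
tcp_pos: [614.0, -178.5, 41.1]
ft_force: [-2.6, 0.5, 6.4]
tcp_pos: [430.2, -349.7, 114.3]
```

View pics/fin.png

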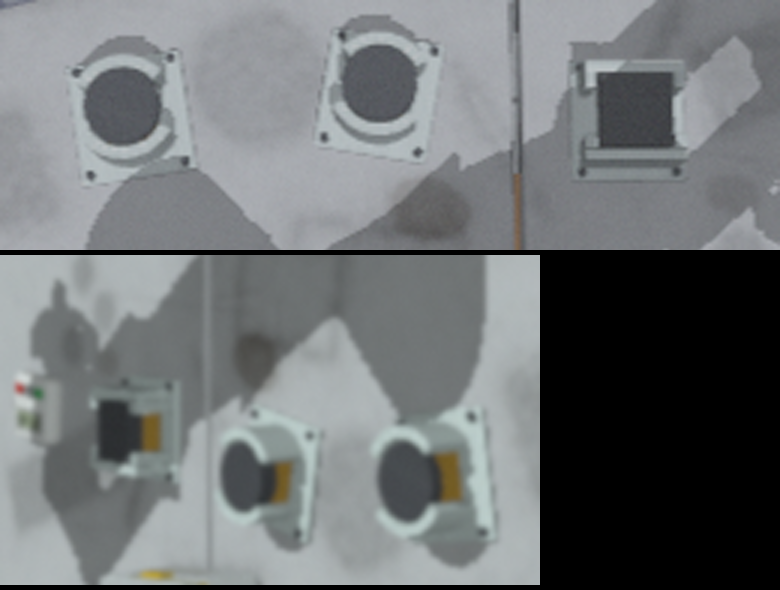

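All three specimens sit in their cavities: discs at (122,107) and (378,83), square at (636,110). Each top face touched at 41.1 mm, level with the rim. Handing in.

```bash
python3 -c "
from rig import ctrl;print(ctrl.hand_in(), ctrl.state()['clock'])"
```

```text
the job is handed in; nothing more can be done
the job is handed in; nothing more can be done
```

The job is handed in: both discs are in the round holders and the square plate is in the square holder. Each sits on its brass stack with its top face touching at 41.1 mm against the 41 mm rim.

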